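# Load the bead bath and hold the level probe in its guide

### The arm

A 7-joint arm with a two-finger parallel gripper is mounted at the origin on the work surface. World frame = base frame: x ahead of the robot, y to its left, z up, the work surface at z = 0. Lengths are in m, angles in rad, forces in N, time in s.
With the tool pointing down it reaches from about 0.425 to 0.925 m from the base axis. Payload 6.8 kg.
Tool frame: the origin (TCP) lies at the centre of the arm's flange, where the gripper is bolted on; the fingertips stand 182 mm ahead of it and the grasp point (between the pads) lies 163 mm ahead of it (bot.tip_extent is the distance from the TCP to the fingertips, in m); z points along the fingers, x is the direction in which the jaws open and shut, and the axes are right-handed (so a half turn about z gives the same grasp; the last joint's range is limited). The gripper opens to 88 mm and grips with 3 to 60 N. Pads are 20 mm wide; open, the fingers measure 115 mm over their backs; the gripper's body (75 mm by 178 mm) begins 61 mm behind the grasp point.
Start: joints at [-1.246, 0.477, 0.022, 1.555, -0.011, 1.109, -0.083], TCP at [0.283, 0.613, 0.405] pointing down, gripper open.
Joint ranges: [-2.96, 2.96], [-0.34, 2.1], [-1.41, 1.46], [0.24, 2.44], [-1.37, 4.51], [0.17, 1.92], [-2.96, 2.96]. Speed limits (rad/s): [2.39, 2.39, 3.14, 3.14, 3.14, 3.14, 3.14].

### API

Orientations are given as a unit quaternion [x, y, z, w].
In Python, from workcell import bot gives the robot as it stands. The module is installed in compiled form; this text tells all that it offers.
- The arm moves only by the tool move_arm, never from a script. Its argument "deltas" is a list that holds one entry, the list of rows, each a list of 5 numbers: the shift along the tool's x, y, z in mm, then the turn about the tool's z in rad, then the opening in per cent of the stroke, from 0 (shut) to 100 (fully open). A call has 1 to 12 rows; each row shifts and turns the commanded pose from where the row before left it, along the tool's axes as they then stand; what a row does not reach is not made up. A row lasts 1/8 s, in which the tool goes at most 62.5 mm and 10.7 degrees, less where a joint would pass 70% of its speed; a pose out of reach is approached as far as the arm can. A call with a gripper value outside its range is refused whole. The fingers move at their own pace and stop on an object; "newtons" is the grip in N (left out, the last holds). Time passes only in rows, so rows that do not move let the fingers close. It gives the time, the measured TCP pose, the force and the opening at its end, in the units of the state.
- bot.get_state(): the state, without advancing time (a new reading comes with each control period).
- bot.capture(name): name is "scene" or "top" or "wrist"; returns a dict with "color" (420x560x3 uint8, red, green, blue), "K" (3x3 intrinsics, pixels), "rvec" (rotation vector, rad) and "tvec" (3), from world to camera coordinates, as OpenCV has them. Camera axes: x right, y down, z forward; pixel columns grow to the right and rows downward; lengths in m; the calibration is good to about 2 mm. A picture is of the moment at which its call begins. There is no depth.
- bot.sign_off(): hands the job in, once; it reports no verdict.
The state is a dict: "t": time; "joints": joint angles; "qvel": joint speeds; "effort": joint torques, N m; "tcp_pos": TCP position; "orientation": TCP orientation; "wrist_force": force on the tool from outside, world axes, zero at the start; "ft_torque": the same for the moment, N m; "grip_width": finger opening in m.
Only numpy, scipy, OpenCV 4.12 (cv2) and the standard library are available. Lean on these libraries where they do the work, as an engineer would, in place of code of your own. Each camera call takes 0.05 s, during which the arm holds its last target.

### The job

Tip the five metal beads from the blue tray into the white bead bath's well and set the empty tray back down upright on the bench, letting go of it. Then take the level probe from its stand and lower its rod through the round hole in the bath's orange guide plate, without touching the bath or plate, until the red ring is level with the top of the plate, and finish while holding it there, upright, still and centred in the hole. Leave everything else on the bench where it is.

Things in the scene. Friction and masses are not known exactly. Their poses are not given: they have to be found in the camera images.
- bath: White open bead bath, fixed: 220 (x) x 210 (y) mm, 100 tall, walls 20 thick; well 180 x 170, its floor 25 above the bench. Origin: centre of underside. Its -x side (grey panel) faces the robot. An orange guide plate, 80 x 80 x 15, top 135 above the bench, on the +x wall overhangs the well: it covers x over 30, y from -40 to 40; the rest is open above.
- guide (a point): Centre of the round guide hole at the top face of the orange plate: hole 20 mm across, vertical, straight through the 15 mm plate; 50 mm from the bath's origin along its x, 135 mm above the bench. Axes as the bath.
- well (a point): Centre of the well at rim height, 100 mm above the bench. Axes as the bath.
- tray: Loose blue tray, 120 mm long (x), 86 wide (y), side walls 30 tall, floor 4 thick; 0.12 to 0.21 kg. Origin: centre of underside. Its +x end is open: the last 30 mm of floor ramp up 10 mm to the pouring edge, so the beads roll out when the +x end is tipped down clearly more than 18 degrees (45 is ample). A white plate to grip stands at its -x end.
- tray_grip (a point): Where to grip the tray's white back plate: plate is 8 mm thick along the tray's x, 40 mm wide along its y, its top 88 mm above the tray's underside. The point lies at its middle, 68 mm above the underside, 56 mm behind the tray's origin (-x). Axes as the tray.
- tray_lip (a point): Middle of the top of the tray's pouring edge: 60 mm ahead of the tray's origin (+x), 14 mm above its underside. Axes as the tray.
- stand: Grey probe stand fixed to the bench: base 100 x 100 mm, top plate 80 x 80 mm with its top 110 mm above the bench and a 16 mm hole in the middle, in which the probe hangs by its head. Origin: centre of its underside.
- probe: Loose level probe, upright in the stand, 0.07 to 0.12 kg. Origin: centre of its yellow square head, 24 x 24 mm, 50 tall (sides along its x and y; grip either pair). Below the head a straight steel rod, 8 mm in diameter and 100 long, runs down along -z and ends 125 mm below the origin.
- probe_ring (a point): Middle of the red depth ring painted on the rod (6 mm tall, does not stick out), 75 mm below the centre of the head, 50 mm above the tip, on the rod's axis. Axes as the probe.
- probe_tip (a point): Lower end of the probe's rod, on its axis.
- bead1_center (a point): Centre of a loose aluminium bath bead, a ball 22 mm across, starting on the tray's floor.
- bead2_center (a point): Centre of a loose aluminium bath bead, a ball 22 mm across, starting on the tray's floor.
- bead3_center (a point): Centre of a loose aluminium bath bead, a ball 22 mm across, starting on the tray's floor.
- bead4_center (a point): Centre of a loose aluminium bath bead, a ball 22 mm across, starting on the tray's floor.
- bead5_center (a point): Centre of a loose aluminium bath bead, a ball 22 mm across, starting on the tray's floor.
- tube_rack: Bystander, loose: blue specimen tube rack with capped tubes, 76 x 120 x 93 mm tall. Origin: centre of its underside.
- reagent: Bystander, loose: brown bottle, 64 mm across, 130 mm tall. Origin: centre of its underside.
- jar: Bystander, loose: white jar with red cap, 60 mm across, 70 mm tall. Origin: centre of its underside.
- dish: Bystander, loose: flat round clear dish, 70 mm across, 16 mm tall. Origin: centre of its underside.
- tip_box: Bystander, loose: clear box with red lid, 122 x 87 x 57 mm tall. Origin: centre of its underside.
- timer: Bystander, loose: small flat white timer with dark screen, 70 x 70 x 20 mm tall. Origin: centre of its underside.
There are look-alikes about, which are no part of the job. Several things have the shape of the probe; the one meant has the colours described above. Leave any green look-alike of the tray alone.

How it is judged:
By the outcome, as a careful person would: the job done as asked, in the order asked, and still so for the second after the job is handed in, while the arm keeps its last pose, push and grip.
It also fails if it takes over 72 s, if anything falls off the work surface, if the arm or the gripper's body presses on something with over 40 N, if the wrist force passes 120 N, or if a joint passes its speed limit or range.

## Working session

There is one attempt and no reset: what is moved stays moved. The work goes in short steps, Python scripts to look and compute and a tool call to move; the robot and the scene stay as the last step left them, time stands still between calls to the robot, and variables do not carry over. Pictures are saved under pics/ and viewed, and the job is handed in when it is done.

Besides the shell and the picture viewer there is one more tool, called after "Emit:" by a JSON object that holds its "fn" and its "kwargs". move_arm: Moves the arm, as the interface text tells. Its arguments: {"type":"object","properties":{"deltas":{"type":"array","items":{"type":"array","items":{"type":"array","items":{"type":"number"}}}},"newtons":{"type":"number"}},"required":["deltas"]}

```bash
mkdir -p pics; cat > h.py <<'E'
import numpy as np, cv2, pickle
from scipy.spatial.transform import Rotation as R
def cap(name,tag):
    from workcell import bot
    c=bot.capture(name); pickle.dump(c,open(f'pics/{tag}.pkl','wb'))
    cv2.imwrite(f'pics/{tag}.png',cv2.cvtColor(c['color'],cv2.COLOR_RGB2BGR)); return c
def load(tag): return pickle.load(open(f'pics/{tag}.pkl','rb'))
def ray(c,uv):
    M=cv2.Rodrigues(np.array(c['rvec'],float))[0]; t=np.array(c['tvec'],float).ravel()
    d=np.linalg.inv(c['K'])@np.array([uv[0],uv[1],1.]); d=M.T@d
    return -M.T@t, d/np.linalg.norm(d)
def onz(c,uv,z):
    o,d=ray(c,uv); return o+d*(z-o[2])/d[2]
def tri(*cu):
    A=np.zeros((3,3));b=np.zeros(3);rs=[]
    for c,uv in cu:
        o,d=ray(c,uv);P=np.eye(3)-np.outer(d,d);A+=P;b+=P@o;rs.append((o,d))
    x=np.linalg.solve(A,b); return x,[np.linalg.norm(np.cross(x-o,d)) for o,d in rs]
def proj(c,p): return cv2.projectPoints(np.array(p,float).reshape(-1,3),np.array(c['rvec'],float),np.array(c['tvec'],float),np.array(c['K'],float),None)[0].reshape(-1,2)
E
python3 - <<'E'
from h import *
from workcell import bot
for n in('scene','top','wrist'):
    c=cap(n,n+'0'); o,d=ray(c,(280,210)); print(n,o.round(3),d.round(3),c['K'][0,0])
s=bot.get_state();print({k:np.round(v,3) for k,v in s.items()},bot.tip_extent)
E
```

```text
scene [ 1.253 -0.103  1.044] [-0.595  0.097 -0.798] 456.7385739765992
top [0.235 0.021 1.559] [ 0.21  -0.007 -0.978] 460.3113048071503
wrist [0.221 0.641 0.385] [ 0.206 -0.108 -0.973] 357.1653606436693
{'t': np.float64(0.15), 'joints': array([-1.246,  0.478,  0.022,  1.556, -0.012,  1.109, -0.083]), 'qvel': array([-0.   , -0.002, -0.   , -0.004, -0.001, -0.002,  0.001]), 'effort': array([ 3.0000e-03, -5.8329e+01,  1.5370e+00, -2.7287e+01, -5.4000e-02,
        1.4000e-02,  0.0000e+00]), 'tcp_pos': array([0.283, 0.613, 0.404]), 'orientation': array([ 0.842,  0.539, -0.001,  0.   ]), 'wrist_force': array([-0.513,  0.091, -0.674]), 'ft_torque': array([-0.012, -0.034,  0.028]), 'grip_width': np.float64(0.088)} 0.182
```

View pics/scene0.png

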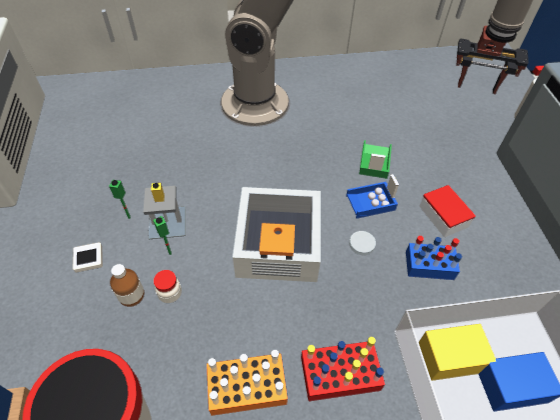

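View pics/top0.png

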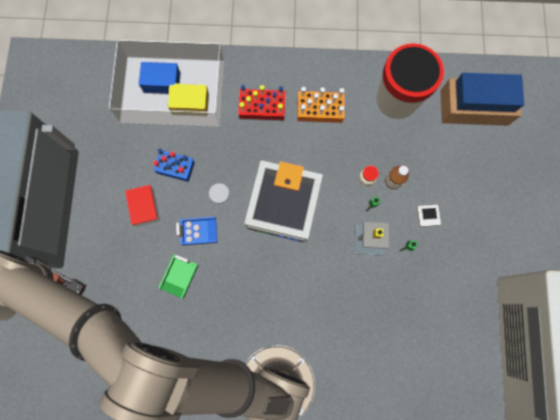

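View pics/wrist0.png

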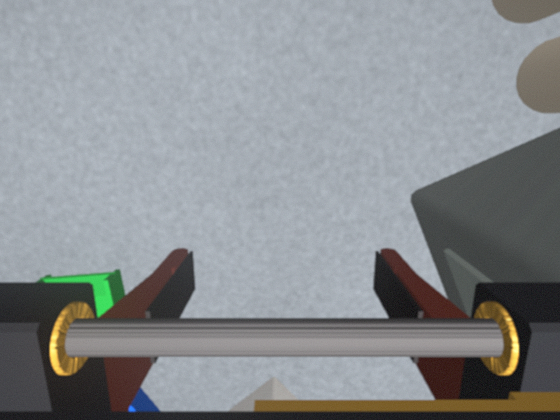

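```bash
python3 - <<'E'
from h import *
a=load('scene0')['color'];b=load('top0')['color']
def cr(im,x0,y0,x1,y1,s): return cv2.resize(im[y0:y1,x0:x1],None,fx=s,fy=s,interpolation=cv2.INTER_CUBIC)
t=cr(a,340,160,420,230,5);u=cr(b,165,205,245,275,5)
v=cr(a,110,170,190,240,5);w=cr(b,350,195,430,265,5)
m=np.vstack([np.hstack([t,u]),np.hstack([v,w])]);cv2.imwrite('pics/crop1.png',cv2.resize(m[:,:,::-1],(686,600)))
m=np.hstack([cr(a,225,180,335,290,3.6),cr(b,235,150,335,250,3.96)]);cv2.imwrite('pics/crop2.png',m[:,:,::-1])
E
```

```text
(no output)
```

View pics/crop1.png

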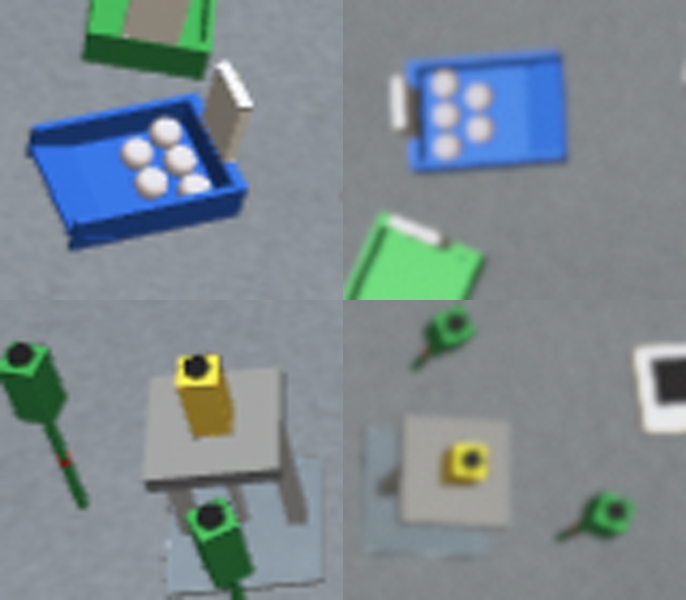

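View pics/crop2.png

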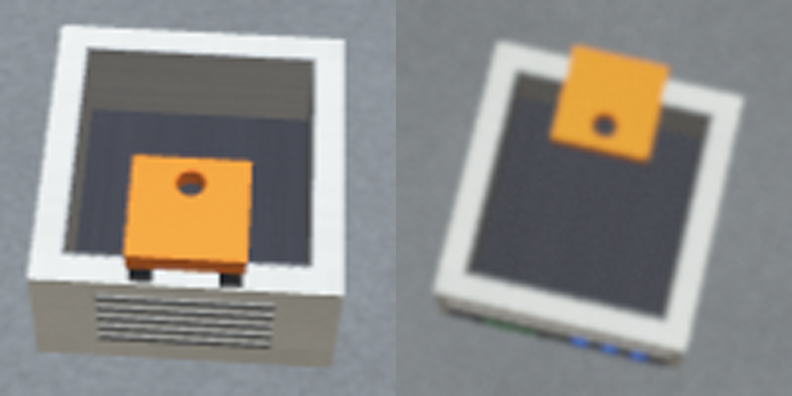

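```bash
cat > mask.py <<'E'
from h import *
def blob(c,f,box):
    h=cv2.cvtColor(c['color'],cv2.COLOR_RGB2HSV).astype(int); x0,y0,x1,y1=box
    m=np.zeros(h.shape[:2],np.uint8); m[y0:y1,x0:x1]=(f(h[...,0],h[...,1],h[...,2])[y0:y1,x0:x1])*255
    k,l,s,ce=cv2.connectedComponentsWithStats(m)
    if k<2: return None
    i=1+np.argmax(s[1:,4]); m=(l==i).astype(np.uint8)
    ct=max(cv2.findContours(m,cv2.RETR_EXTERNAL,cv2.CHAIN_APPROX_NONE)[0],key=cv2.contourArea)
    return m,ce[i],s[i],cv2.minAreaRect(ct),ct
E
python3 - <<'E'
from mask import *
S=load('scene0');T=load('top0')
yel=lambda h,s,v:(h>20)&(h<36)&(s>120)&(v>200)
for n,c,b in(('s',S,(140,170,180,220)),('t',T,(365,220,395,250))):
    r=blob(c,yel,b);print('yel',n,r[1],r[2],r[3])
org=lambda h,s,v:(h>8)&(h<20)&(s>150)&(v>200)
for n,c,b in(('s',S,(225,180,335,290)),('t',T,(235,150,335,250))):
    r=blob(c,org,b);print('org',n,r[3])
wh=lambda h,s,v:(s<30)&(v>195)
R_={}
for n,c,b in(('s',S,(385,165,400,200)),('t',T,(172,215,188,245))):
    r=blob(c,wh,b);print('plate',n,r[1],r[2],r[3]);
for n,c,b in(('s',S,(225,180,335,290)),('t',T,(235,150,335,250))):
    r=blob(c,lambda h,s,v:(s<30)&(v>185),b); q=cv2.approxPolyDP(cv2.convexHull(r[4]),5,True).reshape(-1,2);print('bath',n,q.tolist())
    for u in q: print(onz(c,u,.1).round(3))
blu=lambda h,s,v:(h>100)&(h<125)&(s>150)
for n,c,b in(('s',S,(340,175,400,222)),('t',T,(172,210,225,250))):
    r=blob(c,blu,b);q=cv2.approxPolyDP(cv2.convexHull(r[4]),3,True).reshape(-1,2);print('tray',n,q.tolist(),r[3])
    for u in q: print(onz(c,u,.03).round(3))
E
```

```text
yel s [156.46666667 187.26666667] [151 183  10   7  30] ((155.5, 186.0), (6.0, 9.0), 90.0)
yel t [376.8 229.4] [376 229   3   2   5] ((377.0, 229.5), (1.0, 2.0), 90.0)
org s ((276.995849609375, 237.5787353515625), (33.479976654052734, 27.85618019104004), 3.012787342071533)
org t ((288.62640380859375, 175.45223999023438), (24.20987319946289, 23.235485076904297), 12.994616508483887)
plate s [394.64705882 179.47058824] [391 174   8  11  34] ((394.6000671386719, 179.20001220703125), (11.627553939819336, 2.683281421661377), 63.43495178222656)
plate t [177.19230769 228.        ] [176 223   3  11  26] ((177.0, 228.0), (2.0, 10.0), 0.0)
bath s [[241, 188], [320, 191], [320, 261], [233, 257]]
[ 0.463 -0.082  0.1  ]
[0.501 0.126 0.1  ]
[0.714 0.084 0.1  ]
[ 0.675 -0.121  0.1  ]
bath t [[261, 161], [321, 174], [307, 237], [245, 222]]
[0.713 0.08  0.1  ]
[ 0.676 -0.12   0.1  ]
[ 0.464 -0.079  0.1  ]
[0.505 0.122 0.1  ]
tray s [[385, 182], [396, 202], [395, 208], [356, 217], [348, 189]] ((371.5577392578125, 199.2884521484375), (29.41741943359375, 46.87175750732422), 78.69007110595703)
[0.436 0.339 0.03 ]
[0.513 0.349 0.03 ]
[0.533 0.34  0.03 ]
[0.549 0.224 0.03 ]
[0.448 0.225 0.03 ]
tray t [[214, 218], [216, 240], [190, 243], [189, 219]] ((202.61871337890625, 230.3491973876953), (24.81180191040039, 26.26887321472168), 87.61405944824219)
[0.527 0.232 0.03 ]
[0.453 0.22  0.03 ]
[0.439 0.306 0.03 ]
[0.52  0.316 0.03 ]
```

```bash
python3 - <<'E'
from mask import *
S=load('scene0');T=load('top0')
print('probe top',tri((S,(155.7,185.4)),(T,(379.9,232.3))), onz(S,(155.7,185.4),.16),onz(T,(379.9,232.3),.16))
print('plate top',tri((S,(395,180)),(T,(178,228.8))))
# guide hole centre: crop2
g=((190/3.6+225,183/3.6+180),(604/3.96-100+235,125/3.96+150)); print('guess hole',tri((S,g[0]),(T,g[1])),g)
yel=lambda h,s,v:(h>18)&(h<38)&(s>110)
for n,c,b in(('s',S,(140,170,180,220)),('t',T,(365,220,395,250))):
    r=blob(c,yel,b);print('yel',n,r[1],r[2],r[3])
print('green', tri((S,(160.3,219.5)),(T,((450-343)/4.288+350,(320-300)/4.288+195))), tri((S,(115,182)),(T,((617-343)/4.288+350,(510-300)/4.288+195))))
E
```

```text
probe top (array([ 0.47823634, -0.2968064 ,  0.16198924]), [np.float64(0.001769243916235586), np.float64(0.0017692439162356561)]) [ 0.47685074 -0.2954283   0.16      ] [ 0.47863217 -0.29907603  0.16      ]
plate top (array([0.47724981, 0.3415759 , 0.08506603]), [np.float64(0.003084041953295006), np.float64(0.003084041953295034)])
guess hole (array([ 0.6363333 , -0.00864419,  0.13336375]), [np.float64(0.001407364628585856), np.float64(0.001407364628585806)]) ((277.77777777777777, 230.83333333333331), (287.52525252525254, 181.56565656565658))
yel s [157.47727273 192.51136364] [151 183  13  19 176] ((157.25001525878906, 191.75), (19.922346115112305, 10.751744270324707), 71.56504821777344)
yel t [377.68       233.14666667] [373 229  10   9  75] ((377.5, 233.0), (8.0, 9.0), 90.0)
green (array([ 0.58225097, -0.28413048,  0.15611291]), [np.float64(0.0010681893996679613), np.float64(0.00106818939966776)]) (array([ 0.44720474, -0.40159216,  0.15522971]), [np.float64(0.0026048254821051946), np.float64(0.002604825482105332)])
```

Candidates: for the probe, yellow head in the stand at scene (157,190) / top (379,232), versus green look-alikes at scene (117,188) and (160,227). For the tray, blue at scene (371,199) versus green at (376,160). The crops confirm the yellow-headed one in the grey stand and the blue tray holding five beads, white plate at scene (395,180). The bath's orange hole is at scene (278,231).

Emit:
{"fn": "move_arm", "kwargs": {"deltas": [[[-27.5, 48.3, 0, 0, 64], [-27.5, 48.3, 12, 0, 64], [-27.5, 48.3, 12, 0, 64], [-27.5, 48.3, 12, 0, 64], [-27.5, 48.3, 12, 0, 64], [-27.5, 48.3, 12, 0, 64], [0, 0, 0, 0.17, 64], [0, 0, 0, 0.17, 64], [0, 0, 0, 0.17, 64], [0, 0, 0, 0.17, 64], [0, 0, 0, 0.17, 64], [0, 0, 0, 0.17, 64]]], "newtons": 60}}

```text
t: 1.65
tcp_pos: [0.4768, 0.3414, 0.3444]
orientation: [0.998, 0.056, -0.0, 0.0]
wrist_force: [1.0, -0.1, -0.4]
grip_width: 0.0562
```

```bash
cat >> h.py <<'E'
def st():
    from workcell import bot
    s=bot.get_state(); M=R.from_quat(s['orientation']).as_matrix()
    print('t',round(float(s['t']),2),'tcp',np.round(s['tcp_pos'],4),'xang',round(float(np.degrees(np.arctan2(M[1,0],M[0,0]))),2),'zax',M[:,2].round(3),'F',np.round(s['wrist_force'],2),'T',np.round(s['ft_torque'],3),'w',round(float(s['grip_width']),4))
    return s,M
E
python3 - <<'E'
from h import *
st();cap('wrist','w1');cap('scene','s1')
E
```

```text
t 1.65 tcp [0.4768 0.3414 0.3444] xang 6.44 zax [-0. -0. -1.] F [ 1.02 -0.07 -0.39] T [-0.031  0.063 -0.008] w 0.0562
```

View pics/w1.png

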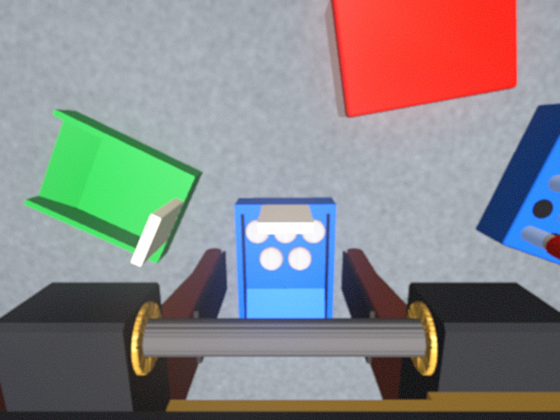

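View pics/s1.png

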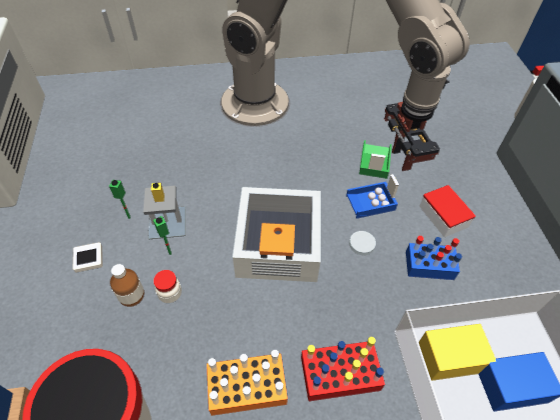

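```bash
python3 - <<'E'
from mask import *
W=load('w1'); im=W['color']
c=cv2.resize(im[180:330,220:350],None,fx=5,fy=5,interpolation=cv2.INTER_CUBIC)[:600]
cv2.imwrite('pics/cw1.png',c[:,:,::-1])
o,d=ray(W,(280,210));print(o,d)
r=blob(W,lambda h,s,v:(h>100)&(h<125)&(s>150),(225,190,345,317))
ct=r[4].reshape(-1,2)
for lo,hi in((205,225),(225,260),(260,312)):
  print([ct[(ct[:,1]>lo)&(ct[:,1]<hi)&sd][:,0].mean() for sd in (ct[:,0]<285,ct[:,0]>285)])
for u in((258,221),(313,221),(262,205),(309,205)): print(onz(W,u,.088),onz(W,u,.03))
for u in((236,200),(335,200)):print('rear',onz(W,u,.03))
E
```

```text
[0.4691789  0.40920537 0.32512475] [ 0.01491915 -0.23232668 -0.97252338]
[np.float64(244.6984126984127), np.float64(325.25)]
[np.float64(248.3955223880597), np.float64(321.3805970149254)]
[np.float64(239.09615384615384), np.float64(332.1764705882353)]
[0.45862781 0.34312534 0.088     ] [0.45604705 0.32696237 0.03      ]
[0.49622678 0.34737613 0.088     ] [0.50284261 0.33225288 0.03      ]
[0.46027053 0.35465792 0.088     ] [0.45809157 0.34131578 0.03      ]
[0.49202836 0.35824725 0.088     ] [0.49761727 0.34578305 0.03      ]
rear [0.43588363 0.34315235 0.03      ]
rear [0.5188396 0.3525273 0.03     ]
```

View pics/cw1.png

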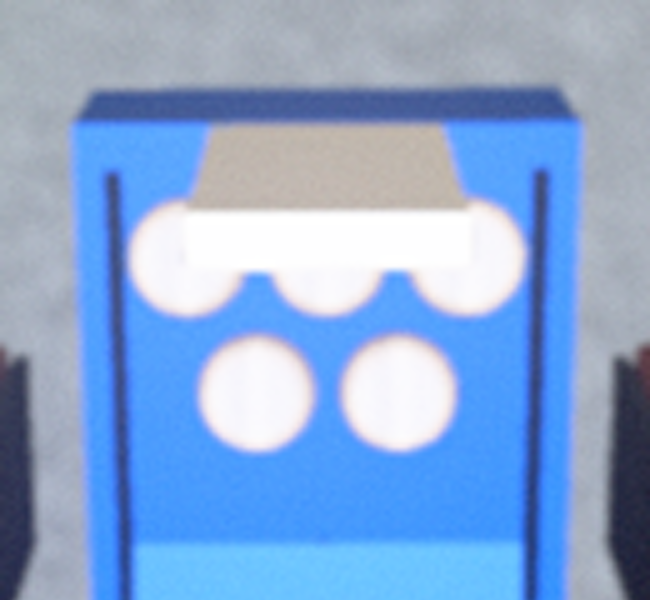

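```bash
python3 - <<'E'
from h import *
W=load('w1');S=load('scene0');T=load('top0')
p=onz(W,(285.5,228),.088);print(p, onz(W,(256.6,228),.088),onz(W,(314.4,228),.088))
print('tri',tri((W,(285.5,228)),(S,(395,180)),(T,(178,228.8))))
a,b=onz(W,(234.6,204.4),.03),onz(W,(336,204.4),.03);print(a,b,np.degrees(np.arctan2(b[1]-a[1],b[0]-a[0])))
E
```

```text
[0.47799703 0.34026704 0.088     ] [0.45813747 0.3380215  0.088     ] [0.49785421 0.34251232 0.088     ]
tri (array([0.47776059, 0.34072836, 0.08651325]), [np.float64(0.0009033821124889358), np.float64(0.0034419336556763885), np.float64(0.0028942330415423043)])
[0.43500509 0.33922976 0.03      ] [0.52024274 0.34886335 0.03      ] 6.448231113440193
```

Emit:
{"fn": "move_arm", "kwargs": {"deltas": [[[1, 1.4, 20, 0, 64], [0, 0, 30, 0, 64], [0, 0, 30, 0, 64], [0, 0, 23, 0, 64], [0, 0, 10, 0, 64], [0, 0, 0, 0, 64], [0, 0, 0, 0, 20], [0, 0, 0, 0, 20], [0, 0, 0, 0, 20], [0, 0, 0, 0, 20]]], "newtons": 60}}

```text
t: 3.0
tcp_pos: [0.4784, 0.3404, 0.2326]
orientation: [0.998, 0.059, 0.0, -0.001]
wrist_force: [-1.4, -0.5, 6.3]
grip_width: 0.0397
```

```bash
python3 - <<'E'
from h import *
st()
E
```

```text
t 3.0 tcp [0.4784 0.3404 0.2326] xang 6.77 zax [ 0.001  0.001 -1.   ] F [-1.44 -0.5   6.29] T [-0.087  0.304  0.067] w 0.0397
```

Emit:
{"fn": "move_arm", "kwargs": {"deltas": [[[0, 0, -3, 0, 20], [0, 0, -3, 0, 20], [0, 0, 0, 0, 20], [0, 0, 0, 0, 20]]]}}

```text
t: 3.5
tcp_pos: [0.478, 0.3401, 0.2375]
orientation: [0.998, 0.059, -0.0, 0.0]
wrist_force: [-1.1, 0.0, -2.5]
grip_width: 0.0395
```

```bash
python3 - <<'E'
from h import *
st();cap('scene','s2');c=cap('wrist','w2')
im=cv2.resize(load('s2')['color'][150:230,330:430],None,fx=4,fy=4,interpolation=cv2.INTER_CUBIC)
w=c['color'][150:390,150:430]; w=cv2.resize(w,(373,320))
cv2.imwrite('pics/m2.png',np.hstack([im,w])[:,:,::-1])
E
```

```text
t 3.5 tcp [0.478  0.3401 0.2375] xang 6.76 zax [-0. -0. -1.] F [-1.09  0.05 -2.53] T [ 0.003  0.005 -0.024] w 0.0395
```

View pics/m2.png

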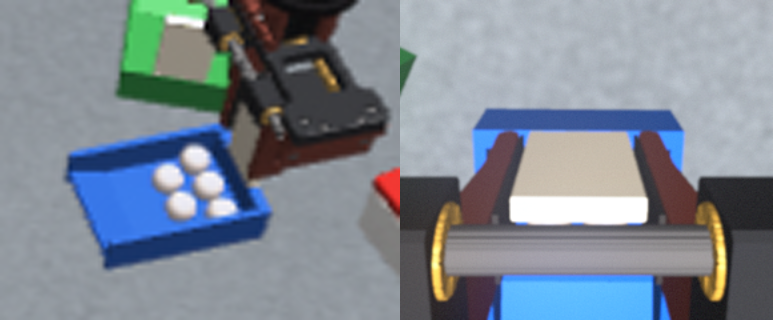

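Emit:
{"fn": "move_arm", "kwargs": {"deltas": [[[0, 0, -4, 0, 20], [0, 0, -4, 0, 20], [0, 0, 0, 0, 20], [0, 0, 0, 0, 20]]]}}

```text
t: 4.1
tcp_pos: [0.4781, 0.3402, 0.2457]
orientation: [0.998, 0.059, 0.0, -0.0]
wrist_force: [-0.5, 0.1, -2.7]
grip_width: 0.0395
```

```bash
python3 - <<'E'
from h import *
for i in range(2): st();cap('scene','s3');
S0=load('scene0');S2=load('s2');S3=load('s3')
z=lambda c:cv2.resize(c['color'][170:230,340:410],None,fx=5.5,fy=5.5,interpolation=cv2.INTER_CUBIC)
cv2.imwrite('pics/m3.png',np.hstack([z(S2),z(S3)])[:,:,::-1])
E
```

```text
t 4.1 tcp [0.4781 0.3402 0.2457] xang 6.76 zax [ 0.  0. -1.] F [-0.47  0.05 -2.69] T [ 0.051  0.081 -0.029] w 0.0395
t 4.15 tcp [0.4781 0.3402 0.2457] xang 6.76 zax [-0.  0. -1.] F [ 0.11  0.2  -2.63] T [ 0.044  0.064 -0.003] w 0.0396
```

View pics/m3.png

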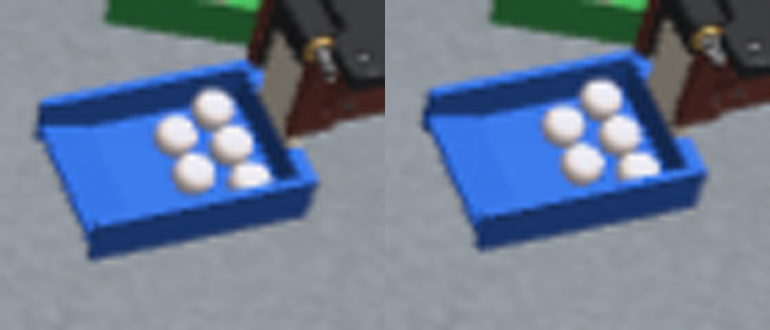

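Emit:
{"fn": "move_arm", "kwargs": {"deltas": [[[0, 0, -10, 0, 20], [0, 0, -20, 0, 20], [0, 0, -25, 0, 20], [0, 0, -25, 0.05, 20], [0, 0, -25, 0.1, 20], [0, 0, -25, 0.1, 20], [0, 0, -20, 0.05, 20], [0, 0, -12, 0, 20], [0, 0, -5, 0, 20], [0, 0, 0, 0, 20]]]}}

```text
t: 5.45
tcp_pos: [0.478, 0.3401, 0.4125]
orientation: [0.996, -0.091, -0.0, 0.0]
wrist_force: [-0.8, 0.7, -3.5]
grip_width: 0.0394
```

```bash
python3 - <<'E'
from h import *
s,M=st();cap('scene','s4');c=cap('wrist','w4')
z=lambda c:cv2.resize(c['color'][120:230,320:450],(473,400),interpolation=cv2.INTER_CUBIC)
w=cv2.resize(c['color'][150:390,150:430],(327,280)); w=np.vstack([w,np.zeros((120,327,3),np.uint8)])
cv2.imwrite('pics/m4.png',np.hstack([z(load('s4')),w])[:,:,::-1])
b=np.radians(-10.4);C=np.array([.5895,.0015]);Rb=np.array([[np.cos(b),-np.sin(b)],[np.sin(b),np.cos(b)]])
t=C+Rb@[-.035,.080]; d=M.T@np.r_[t-s['tcp_pos'][:2],.413-s['tcp_pos'][2]]; print(t,d*1000)
E
```

```text
t 5.45 tcp [0.478  0.3401 0.4125] xang -10.4 zax [-0. -0. -1.] F [-0.83  0.71 -3.47] T [ 0.022 -0.005  0.071] w 0.0394
[0.56951653 0.08650389] [135.73260993 232.89860692  -0.50583446]
```

View pics/m4.png

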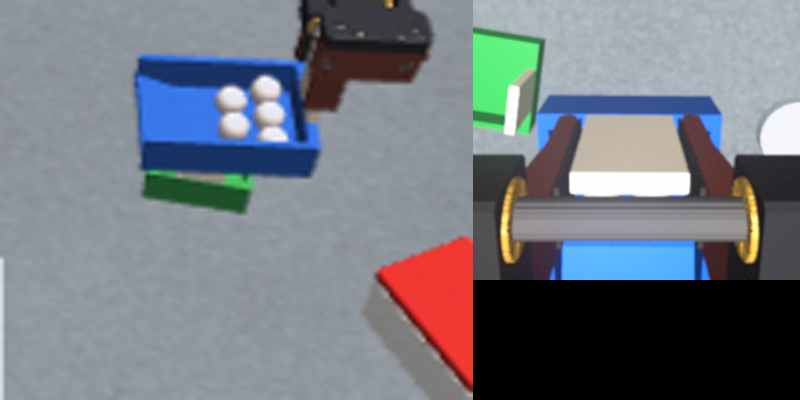

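Emit:
{"fn": "move_arm", "kwargs": {"deltas": [[[4, 7, 0, 0, 20], [8, 14, 0, 0, 20], [14, 23, 0, 0, 20], [16, 28, 0, 0, 20], [18, 30, 0, 0, 20], [18, 30, 0, 0, 20], [18, 30, 0, 0, 20], [16, 28, 0, 0, 20], [12, 22, 0, 0, 20], [7, 12, 0, 0, 20], [4, 7, 0, 0, 20], [1, 2, 0, 0, 20]]]}}

```text
t: 7.05
tcp_pos: [0.5697, 0.0864, 0.4126]
orientation: [0.996, -0.091, -0.0, -0.0]
wrist_force: [-0.6, 0.1, -2.6]
grip_width: 0.0394
```

```bash
python3 - <<'E'
from h import *
s,M=st();cap('scene','s5');cap('top','t5')
z=lambda c,x,y:cv2.resize(c['color'][y:y+130,x:x+130],(400,400),interpolation=cv2.INTER_CUBIC)
cv2.imwrite('pics/m5.png',np.hstack([z(load('s5'),220,150),z(load('t5'),210,130)])[:,:,::-1])
E
```

```text
t 7.05 tcp [0.5697 0.0864 0.4126] xang -10.43 zax [-0.  0. -1.] F [-0.65  0.06 -2.64] T [ 0.022 -0.026 -0.007] w 0.0394
```

View pics/m5.png

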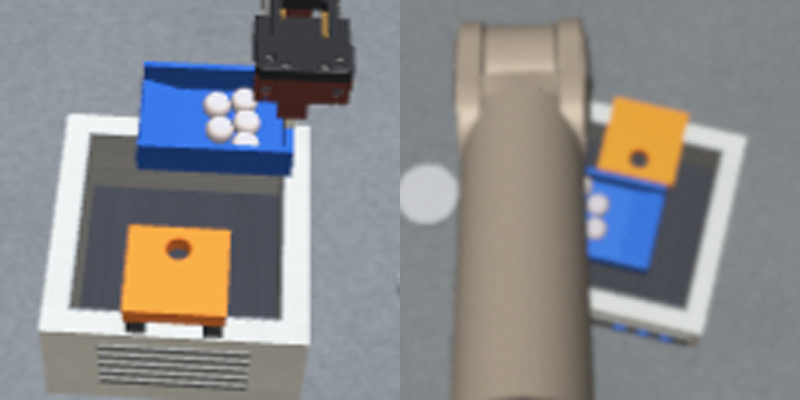

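Emit:
{"fn": "move_arm", "kwargs": {"deltas": [[[0, 0, 0, 0, 20], [0, 0, 0, 0, 20]]], "newtons": 20}}

```text
t: 7.4
tcp_pos: [0.5696, 0.087, 0.4126]
orientation: [0.996, -0.09, -0.0, -0.0]
wrist_force: [-0.0, 0.8, -1.9]
grip_width: 0.04
```

Emit:
{"fn": "move_arm", "kwargs": {"deltas": [[[0, 0, 0, 0, 20], [0, 0, 0, 0, 20]]], "newtons": 10}}

```text
t: 7.65
tcp_pos: [0.5697, 0.0865, 0.4126]
orientation: [0.996, -0.091, -0.0, -0.0]
wrist_force: [-0.7, -0.4, -1.8]
grip_width: 0.04
```

```bash
cat > look.py <<'E'
from h import *
import sys
t=sys.argv[1];s,M=st();cap('scene','s'+t);cap('wrist','w'+t)
z=lambda c,x,y:cv2.resize(c['color'][y:y+130,x:x+130],(400,400),interpolation=cv2.INTER_CUBIC)
cv2.imwrite(f'pics/m{t}.png',np.hstack([z(load('s'+t),220,150),cv2.resize(load('w'+t)['color'],(400,300))[:,:] if 0 else cv2.resize(load('w'+t)['color'],(400,400))])[:,:,::-1])
E
python3 look.py 6
```

```text
t 7.65 tcp [0.5697 0.0865 0.4126] xang -10.42 zax [-0.  0. -1.] F [-0.67 -0.43 -1.82] T [ 0.04   0.045 -0.019] w 0.04
```

View pics/m6.png

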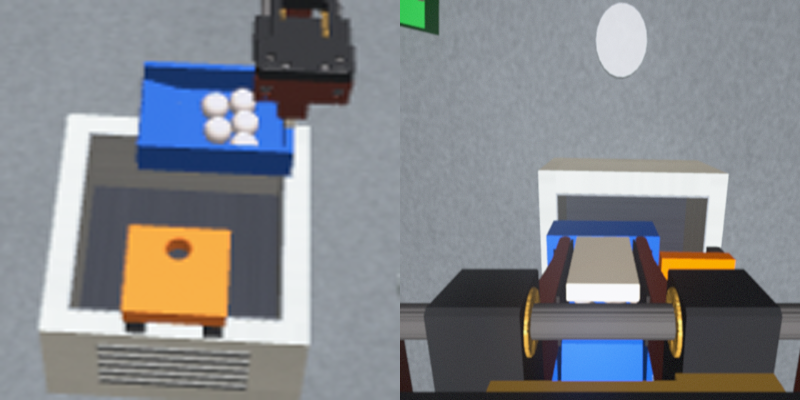

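Emit:
{"fn": "move_arm", "kwargs": {"deltas": [[[0, 0, 0, 0, 20], [0, 0, 0, 0, 20]]], "newtons": 7}}

```text
t: 8.0
tcp_pos: [0.5697, 0.0864, 0.4126]
orientation: [0.996, -0.091, -0.0, -0.0]
wrist_force: [0.6, 0.4, -2.6]
grip_width: 0.0398
```

Emit:
{"fn": "move_arm", "kwargs": {"deltas": [[[0, 0, 0, 0, 20], [0, 0, 0, 0, 20]]], "newtons": 5}}

```text
t: 8.25
tcp_pos: [0.5697, 0.0864, 0.4126]
orientation: [0.996, -0.091, 0.0, -0.0]
wrist_force: [0.3, 0.0, -1.9]
grip_width: 0.0396
```

```bash
python3 look.py 7
```

```text
t 8.25 tcp [0.5697 0.0864 0.4126] xang -10.43 zax [ 0.  0. -1.] F [ 0.25  0.03 -1.87] T [0.119 0.032 0.038] w 0.0396
```

View pics/m7.png

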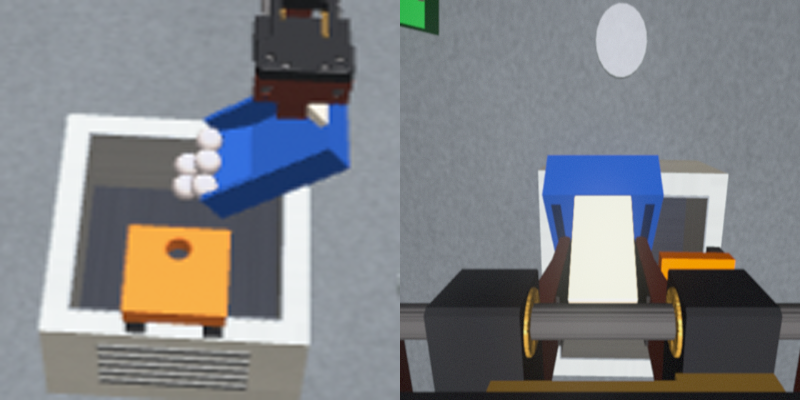

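Emit:
{"fn": "move_arm", "kwargs": {"deltas": [[[0, 0, 0, 0, 20], [0, 0, 0, 0, 20], [0, 0, 0, 0, 20], [0, 0, 0, 0, 20], [0, 0, 0, 0, 20]]], "newtons": 5}}

```text
t: 8.98
tcp_pos: [0.5697, 0.0864, 0.4127]
orientation: [0.996, -0.091, -0.0, 0.0]
wrist_force: [-0.2, 0.1, -1.1]
grip_width: 0.04
```

```bash
python3 look.py 8
```

```text
t 8.97 tcp [0.5697 0.0864 0.4127] xang -10.43 zax [-0. -0. -1.] F [-0.24  0.05 -1.11] T [-0.06   0.112  0.028] w 0.04
```

View pics/m8.png

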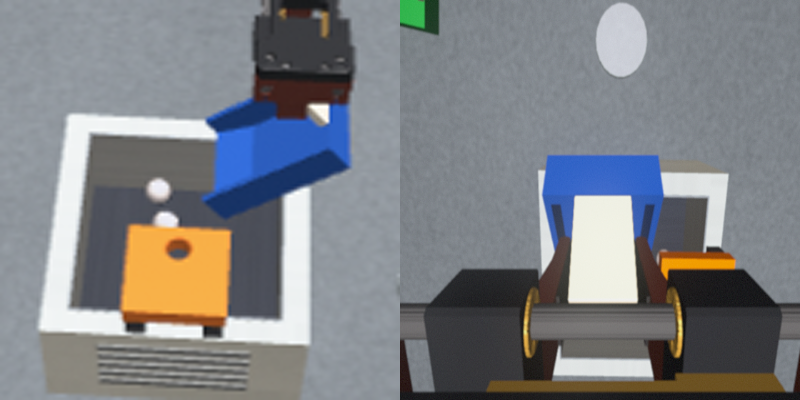

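Emit:
{"fn": "move_arm", "kwargs": {"deltas": [[[0, 0, -10, 0, 20], [0, 0, -20, 0, 20], [-10, -16, 0, 0, 20], [-20, -34, 0, 0, 20], [-28, -48, 0, 0, 20], [-28, -48, 0, 0, 20], [-28, -48, 0, 0, 20], [-16, -29, 0, 0, 20], [-6, -10, 0, -0.1, 20], [0, 0, 0, -0.1, 20], [0, 0, 0, -0.1, 20], [0, 0, 0, 0, 20]]], "newtons": 30}}

```text
t: 10.58
tcp_pos: [0.4783, 0.3401, 0.4433]
orientation: [0.998, 0.058, 0.0, -0.0]
wrist_force: [0.1, -0.1, -2.4]
grip_width: 0.0398
```

```bash
python3 - <<'E'
from h import *
s,M=st();cap('scene','s9');cap('top','t9')
z=lambda c,x,y:cv2.resize(c['color'][y:y+130,x:x+130],(400,400),interpolation=cv2.INTER_CUBIC)
cv2.imwrite('pics/m9.png',np.hstack([z(load('s9'),220,150),z(load('t9'),215,130)])[:,:,::-1])
cv2.imwrite('pics/m9b.png',z(load('s9'),330,90)[:,:,::-1])
E
```

```text
t 10.57 tcp [0.4783 0.3401 0.4433] xang 6.7 zax [ 0.     0.001 -1.   ] F [ 0.09 -0.12 -2.4 ] T [-0.034  0.021  0.014] w 0.0398
```

View pics/m9.png

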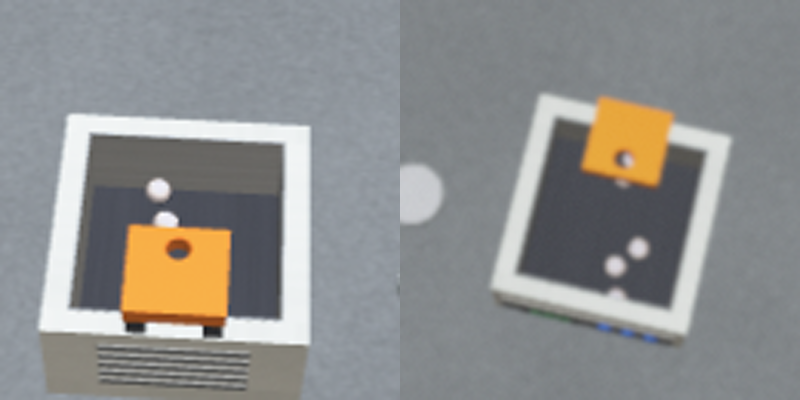

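View pics/m9b.png

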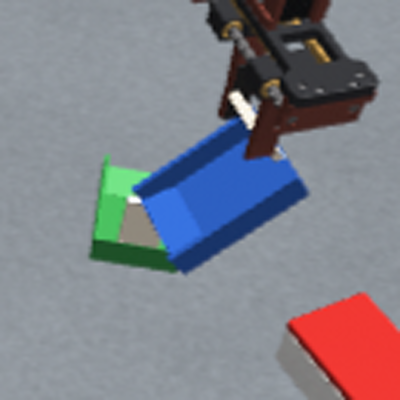

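```bash
python3 - <<'E'
from h import *
W=load('w1');S=load('scene0')
print('box corner',onz(W,(347,115),.057))
print('dish',onz(S,(363,242),.016))
# tilt: pouring edge corners in s9 ; crop scale 400/130
c=load('s9')
g=np.array([.4783,.3401,.2803]); xd=np.array([np.cos(np.radians(-83.3)),np.sin(np.radians(-83.3)),0]);yd=np.array([-xd[1],xd[0],0])
for th in (30,35,40,45,50,55):
    a=np.radians(th);f=np.cos(a)*xd-np.sin(a)*np.array([0,0,1]);u=np.cos(a)*np.array([0,0,1])+np.sin(a)*xd
    P=[g+.116*f-.068*u+s*.043*yd for s in(-1,1)]+[g-.004*f-.038*u+.043*yd]
    print(th,((proj(c,P)-[330,90])*400/130).round(0).tolist())
E
```

```text
box corner [0.51362646 0.42064636 0.057     ]
dish [0.62310689 0.22676236 0.016     ]
30 [[124.0, 197.0], [162.0, 269.0], [287.0, 178.0]]
35 [[134.0, 199.0], [172.0, 271.0], [290.0, 175.0]]
40 [[144.0, 201.0], [183.0, 272.0], [294.0, 173.0]]
45 [[155.0, 201.0], [195.0, 273.0], [297.0, 170.0]]
50 [[167.0, 201.0], [207.0, 272.0], [300.0, 167.0]]
55 [[179.0, 200.0], [219.0, 271.0], [303.0, 164.0]]
```

Emit:
{"fn": "move_arm", "kwargs": {"deltas": [[[0, 5, 10, 0, 20], [0, 10, 25, 0, 20], [0, 10, 30, 0, 20], [0, 5, 30, 0, 20], [0, 0, 20, 0, 20], [0, 0, 10, 0, 20], [0, 0, 0, 0, 20]]]}}

```text
t: 11.55
tcp_pos: [0.4815, 0.3102, 0.3171]
orientation: [0.998, 0.059, -0.0, 0.0]
wrist_force: [-0.4, 0.0, -1.6]
grip_width: 0.0394
```

Emit:
{"fn": "move_arm", "kwargs": {"deltas": [[[0, 10, 10, 0, 20], [0, 12, 10, 0, 20], [0, 3, 5, 0, 20], [0, 0, 0, 0, 20], [0, 0, 0, 0, 20]]], "newtons": 5}}

```text
t: 12.18
tcp_pos: [0.4847, 0.2858, 0.2928]
orientation: [0.998, 0.059, 0.0, -0.0]
wrist_force: [-0.2, -0.7, -1.6]
grip_width: 0.0401
```

Emit:
{"fn": "move_arm", "kwargs": {"deltas": [[[0, -10, 3, 0, 20], [0, -14, 5, 0, 20], [0, -14, 5, 0, 20], [0, -13, 6, 0, 20], [0, -13, 7, 0, 20], [0, 0, 0, 0, 20]]], "newtons": 5}}

```text
t: 12.92
tcp_pos: [0.4764, 0.3505, 0.2658]
orientation: [0.998, 0.06, -0.0, 0.0]
wrist_force: [-0.0, 0.5, -0.4]
grip_width: 0.0398
```

```bash
cat > look2.py <<'E'
from h import *
import sys
t=sys.argv[1];s,M=st();cap('scene','s'+t);cap('wrist','w'+t)
z=lambda c,x,y:cv2.resize(c['color'][y:y+100,x:x+130],(520,400),interpolation=cv2.INTER_CUBIC)
cv2.imwrite(f'pics/m{t}.png',np.hstack([z(load('s'+t),330,130),cv2.resize(load('w'+t)['color'][130:400,140:420],(280,400))])[:,:,::-1])
E
python3 look2.py 10
```

```text
t 12.93 tcp [0.4764 0.3505 0.2658] xang 6.88 zax [-0.001 -0.    -1.   ] F [-0.04  0.53 -0.45] T [-0.017  0.058  0.029] w 0.0398
```

View pics/m10.png

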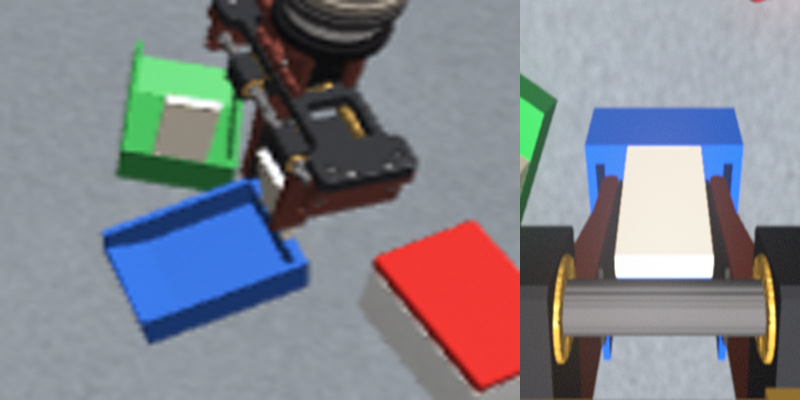

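Emit:
{"fn": "move_arm", "kwargs": {"deltas": [[[0, -10, 6, 0, 20], [0, -10, 8, 0, 20], [0, -9, 9, 0, 20], [0, -6, 9, 0, 20], [0, -3, 5, 0, 20], [0, 0, 1, 0, 20], [0, 0, 0, 0, 20]]], "newtons": 5}}

```text
t: 13.9
tcp_pos: [0.4724, 0.3873, 0.2285]
orientation: [0.998, 0.059, -0.0, -0.0]
wrist_force: [-1.4, -0.0, 1.7]
grip_width: 0.0401
```

```bash
python3 look2.py 11
```

```text
t 13.9 tcp [0.4724 0.3873 0.2285] xang 6.77 zax [-0.  0. -1.] F [-1.4  -0.    1.65] T [ 0.024  0.256 -0.017] w 0.0401
```

View pics/m11.png

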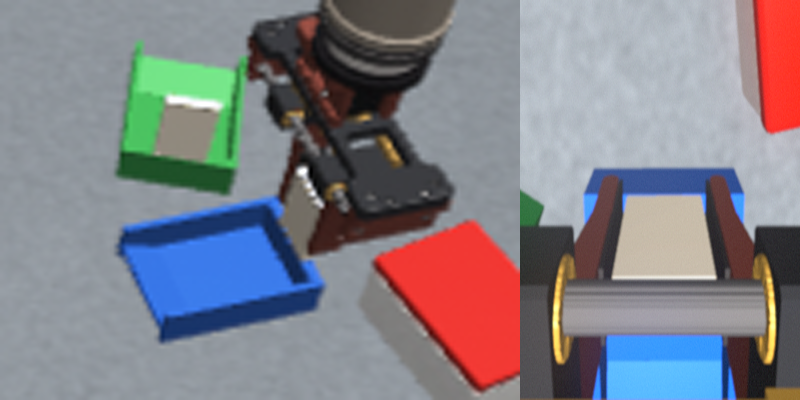

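Emit:
{"fn": "move_arm", "kwargs": {"deltas": [[[0, 0, 0, 0, 64], [0, 0, 0, 0, 64], [0, 0, -10, 0, 64], [0, 0, -30, 0, 64], [0, 0, -40, 0, 64], [0, 0, -40, 0, 55], [0, 0, -40, 0, 50], [0, 20, -10, 0, 50], [0, 40, 0, 0, 50]]]}}

```text
t: 15.12
tcp_pos: [0.4794, 0.3271, 0.3994]
orientation: [0.998, 0.06, 0.001, -0.001]
wrist_force: [-0.2, -1.3, -0.6]
grip_width: 0.0443
```

Emit:
{"fn": "move_arm", "kwargs": {"deltas": [[[-6, 50, 0, 0, 50], [-7, 60, 0, 0, 50], [-7, 60, 0, 0, 50], [-7, 60, 0, 0, 50], [-7, 60, 0, 0, 50], [-7, 60, 0, 0, 50], [-7, 60, 0, 0, 50], [-7, 60, 0, 0, 50], [-7, 60, 0, 0, 50], [-6, 50, 0, 0, 50], [-4, 30, 0, 0, 50], [0, 0, 0, 0, 50]]]}}

```text
t: 16.62
tcp_pos: [0.4779, -0.2899, 0.3982]
orientation: [0.998, 0.056, -0.001, 0.0]
wrist_force: [0.4, -0.4, -0.1]
grip_width: 0.044
```

```bash
python3 - <<'E'
from h import *
st();cap('wrist','w12');cap('scene','s12')
E
```

```text
t 16.62 tcp [ 0.4779 -0.2899  0.3982] xang 6.42 zax [-0.002 -0.001 -1.   ] F [ 0.43 -0.43 -0.14] T [-0.007  0.049 -0.015] w 0.044
```

View pics/w12.png

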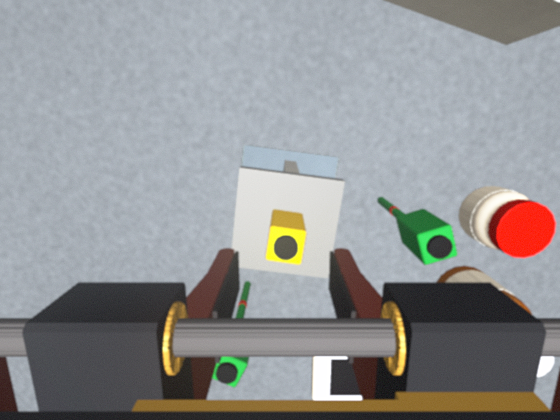

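View pics/s12.png

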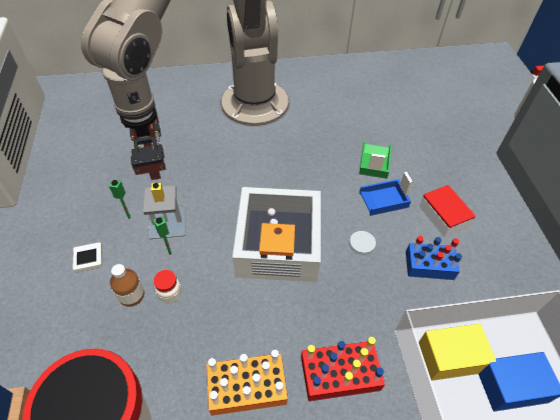

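```bash
python3 - <<'E'
from mask import *
W=load('w12');c=cv2.resize(W['color'][200:280,240:340],None,fx=7,fy=7,interpolation=cv2.INTER_CUBIC);cv2.imwrite('pics/c12.png',c[:,:,::-1])
r=blob(W,lambda h,s,v:(v<70),(265,230,310,265));print('dot',r[1],r[2]);d=cv2.minEnclosingCircle(r[4])[0]
print(onz(W,d,.16));print(tri((W,d),(load('scene0'),(155.7,185.4)),(load('top0'),(379.9,232.3))))
E
```

```text
Traceback (most recent call last):
TypeError: 'NoneType' object is not subscriptable
```

View pics/c12.png

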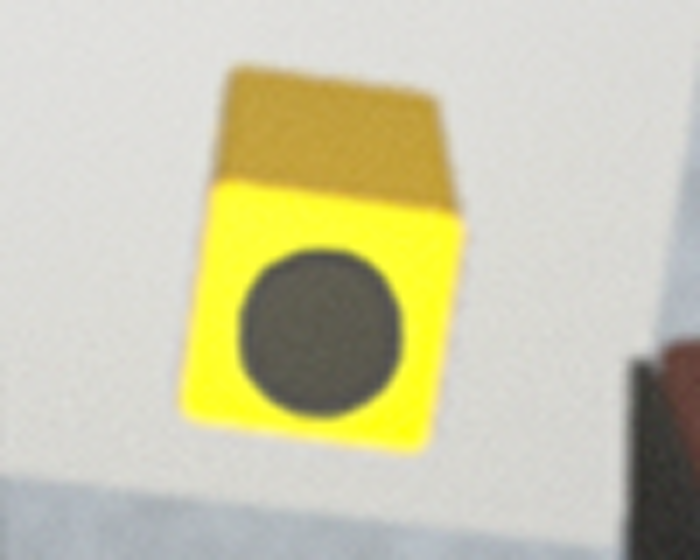

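```bash
python3 - <<'E'
from mask import *
from workcell import bot
W=load('w12')
q=[(240+x/7-.43,200+y/7-.43) for x,y in((212,183),(465,218),(430,450),(182,415),(321,332))]
P=[onz(W,u,.16) for u in q]
for p in P: print(p.round(4))
e=(P[1]-P[0]+P[2]-P[3]);f=(P[0]-P[3]+P[1]-P[2]);print(np.degrees(np.arctan2(e[1],e[0])),np.degrees(np.arctan2(f[1],f[0])),np.linalg.norm(e)/2,np.linalg.norm(f)/2)
c=np.mean(P[:4],axis=0);print('c',c)
print(tri((W,q[4]),(load('scene0'),(155.7,185.4)),(load('top0'),(379.9,232.3))))
s=bot.get_state();M=R.from_quat(s['orientation']).as_matrix()
print((M.T@(np.r_[c[:2],.141+.163]-s['tcp_pos'])*1000).round(1))
E
```

```text
[ 0.4681 -0.2855  0.16  ]
[ 0.4914 -0.2863  0.16  ]
[ 0.491  -0.3091  0.16  ]
[ 0.4676 -0.3083  0.16  ]
[ 0.4795 -0.2987  0.16  ]
-1.929757238522252 88.93056306978549 0.023380471130599947 0.02279445649073354
c [ 0.47950964 -0.29729659  0.16      ]
(array([ 0.47878442, -0.29700216,  0.16267978]), [np.float64(0.0009406733880023818), np.float64(0.002107105748473162), np.float64(0.0015717883243974917)])
[-0.8 10.5 94. ]
```

Emit:
{"fn": "move_arm", "kwargs": {"deltas": [[[-0.8, 11, 5, 0.138, 50], [0, 0, 20, 0, 50], [0, 0, 25, 0, 50], [0, 0, 24, 0, 50], [0, 0, 15, 0, 50], [0, 0, 5, 0, 50], [0, 0, 0, 0, 50], [0, 0, 0, 0, 10], [0, 0, 0, 0, 10], [0, 0, 0, 0, 10], [0, 0, 0, 0, 10]]], "newtons": 40}}

```text
t: 18.1
tcp_pos: [0.4806, -0.2982, 0.3051]
orientation: [1.0, -0.01, 0.0, 0.0]
wrist_force: [0.2, 1.9, 5.2]
grip_width: 0.0237
```

```bash
python3 - <<'E'
from h import *
st();c=cap('wrist','w13')
cv2.imwrite('pics/c13.png',cv2.resize(c['color'][180:400,170:400],None,fx=2.5,fy=2.5)[:,:,::-1])
E
```

```text
t 18.1 tcp [ 0.4806 -0.2982  0.3051] xang -1.15 zax [ 0.001 -0.    -1.   ] F [0.23 1.92 5.18] T [0.136 0.25  0.015] w 0.0237
```

View pics/c13.png

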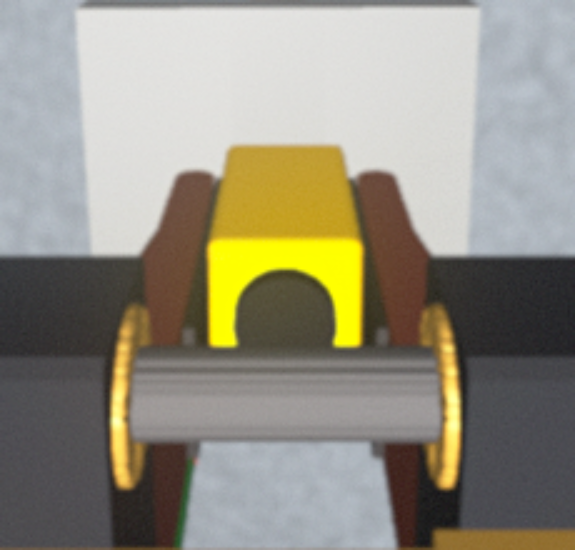

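Emit:
{"fn": "move_arm", "kwargs": {"deltas": [[[0, 0, -5, 0, 10], [0, 0, -15, 0, 10], [0, 0, -20, 0, 10], [0, 0, -20, 0, 10], [0, 0, -20, 0, 10], [0, 0, -20, 0, 10], [0, 0, -20, 0, 10], [0, 0, -20, 0, 10], [0, 0, -20, 0, 10], [0, 0, -10, 0, 10], [0, 0, 0, 0, 10]]], "newtons": 60}}

```text
t: 19.52
tcp_pos: [0.4804, -0.2981, 0.4753]
orientation: [1.0, -0.01, 0.001, 0.0]
wrist_force: [-0.7, 0.6, -0.3]
grip_width: 0.0239
```

```bash
python3 - <<'E'
from h import *
st();c=cap('scene','s14');cap('top','t14')
z=lambda c,x,y:cv2.resize(c['color'][y:y+140,x:x+140],(400,400),interpolation=cv2.INTER_CUBIC)
cv2.imwrite('pics/c14.png',np.hstack([z(load('s14'),90,90),z(load('t14'),310,150)])[:,:,::-1])
E
```

```text
t 19.52 tcp [ 0.4804 -0.2981  0.4753] xang -1.15 zax [ 0.001 -0.    -1.   ] F [-0.72  0.55 -0.34] T [ 0.011  0.027 -0.02 ] w 0.0239
```

View pics/c14.png

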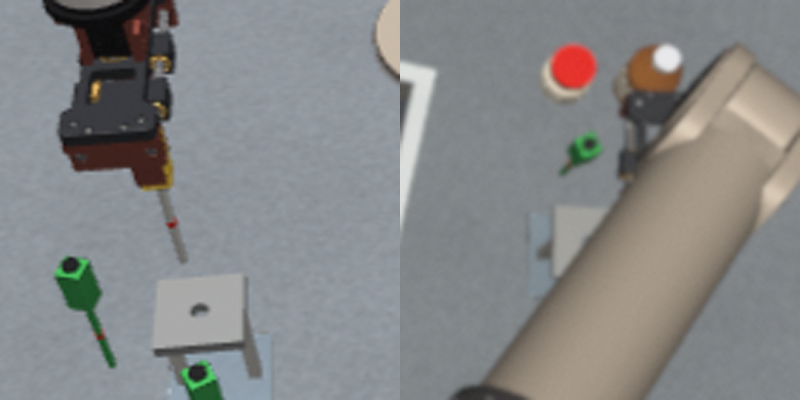

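Emit:
{"fn": "move_arm", "kwargs": {"deltas": [[[5, -10, 0, 0, 10], [15, -28, 0, 0, 10], [20, -38, 0, 0, 10], [20, -39, 0, 0, 10], [20, -39, 0, 0, 10], [20, -39, 0, 0, 10], [20, -38, 0, 0, 10], [17, -33, 0, 0, 10], [10, -19, 0, 0, 10], [5, -10, 0, 0, 10], [0, 0, 0, 0, 10], [0, 0, 0, 0, 10]]]}}

```text
t: 21.12
tcp_pos: [0.6378, -0.0099, 0.4748]
orientation: [1.0, -0.011, 0.0, 0.0]
wrist_force: [-0.2, 0.0, -1.8]
grip_width: 0.024
```

```bash
python3 - <<'E'
from h import *
st();c=cap('scene','s15');cap('wrist','w15')
z=lambda c,x,y:cv2.resize(c['color'][y:y+140,x:x+140],(400,400),interpolation=cv2.INTER_CUBIC)
cv2.imwrite('pics/c15.png',np.hstack([z(load('s15'),210,150),cv2.resize(load('w15')['color'][180:320,210:350],(400,400),interpolation=cv2.INTER_CUBIC)])[:,:,::-1])
E
```

```text
t 21.12 tcp [ 0.6378 -0.0099  0.4748] xang -1.29 zax [ 0.    -0.001 -1.   ] F [-0.23  0.03 -1.77] T [-0.103  0.023 -0.008] w 0.024
```

View pics/c15.png

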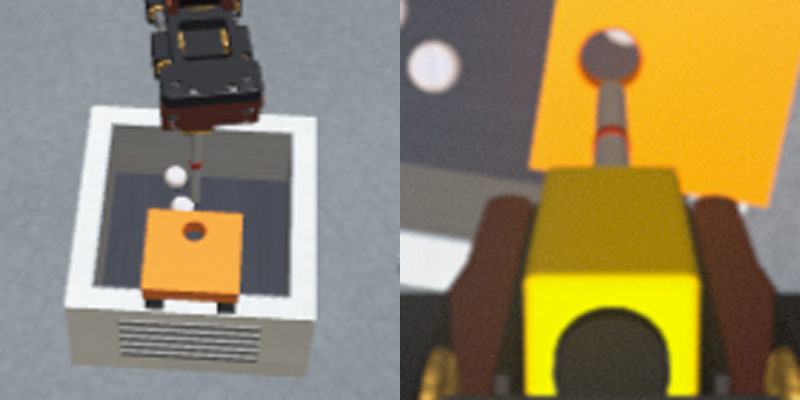

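View pics/w15.png

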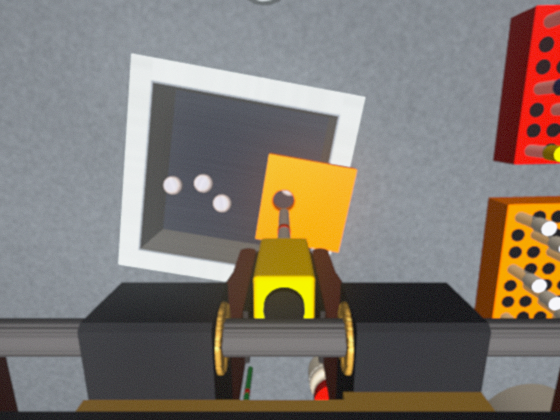

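```bash
python3 - <<'E'
from mask import *
z=lambda c,x,y,n:cv2.resize(c['color'][y:y+n,x:x+n],(396,396),interpolation=cv2.INTER_CUBIC)
cv2.imwrite('pics/c16.png',np.hstack([z(load('w15'),250,190,66),z(load('s15'),254,190,66)])[:,:,::-1])
def hole(tag,box):
    c=load(tag);h=cv2.cvtColor(c['color'],cv2.COLOR_RGB2HSV).astype(int);x0,y0,x1,y1=box
    m=((h[...,0]>5)&(h[...,0]<22)&(h[...,1]>140)).astype(np.uint8)
    cs,hi=cv2.findContours(m[y0:y1,x0:x1],cv2.RETR_CCOMP,cv2.CHAIN_APPROX_NONE)
    i=max(range(len(cs)),key=lambda i:cv2.contourArea(cs[i]));
    print(tag,'plate',np.array(cv2.minAreaRect(cs[i])[0])+[x0,y0],[ (len(cs[k]),(np.array(cv2.minEnclosingCircle(cs[k])[0])+[x0,y0]).tolist(),cv2.minEnclosingCircle(cs[k])[1]) for k in range(len(cs)) if hi[0][k][3]==i])
    return c
hole('scene0',(225,180,335,290));hole('top0',(235,150,335,250));hole('w15',(220,140,370,260));hole('s15',(225,180,335,290))
E
```

```text
scene0 plate [276.704422   239.11602402] [(17, [277.5, 232.0], 3.6401548385620117)]
top0 plate [288.5 176. ] [(15, [287.0, 182.0], 3.1623775959014893)]
w15 plate [302.93785095 207.38368988] [(4, [322.0, 250.0], 1.000100016593933), (19, [311.5, 250.875], 4.155292510986328), (4, [269.0, 226.0], 1.000100016593933), (42, [283.5, 232.03845977783203], 8.17731761932373), (4, [294.0, 219.0], 1.000100016593933), (4, [301.0, 215.0], 1.000100016593933), (4, [295.0, 210.0], 1.000100016593933), (4, [296.0, 209.0], 1.000100016593933), (4, [299.0, 208.0], 1.000100016593933), (4, [263.0, 207.0], 1.000100016593933), (4, [309.0, 206.0], 1.000100016593933), (4, [270.0, 206.0], 1.000100016593933), (4, [303.0, 205.0], 1.000100016593933), (4, [266.0, 205.0], 1.000100016593933), (4, [265.0, 204.0], 1.000100016593933), (4, [306.0, 203.0], 1.000100016593933), (4, [301.0, 203.0], 1.000100016593933), (6, [297.0, 203.5], 1.500100016593933), (4, [303.0, 202.0], 1.000100016593933), (4, [299.0, 202.0], 1.000100016593933), (4, [266.0, 202.0], 1.000100016593933), (4, [302.0, 201.0], 1.000100016593933), (4, [300.0, 2
[... 4254 characters left out ...]
(9, [310.0, 169.5], 2.061652660369873), (4, [320.0, 168.0], 1.000100016593933), (4, [310.0, 168.0], 1.000100016593933), (6, [318.5, 167.0], 1.500100016593933), (6, [315.0, 167.5], 1.500100016593933), (4, [311.0, 167.0], 1.000100016593933), (4, [320.0, 166.0], 1.000100016593933), (4, [316.0, 166.0], 1.000100016593933), (6, [323.5, 165.0], 1.500100016593933), (4, [319.0, 164.0], 1.000100016593933), (6, [317.0, 164.5], 1.500100016593933), (7, [314.5, 164.5], 1.581238865852356), (4, [310.0, 164.0], 1.000100016593933), (14, [312.0, 165.0], 3.1623775959014893), (204, [287.0687484741211, 173.65625], 25.28641700744629)]
s15 plate [276.69451523 239.10972977] [(17, [277.5, 232.0], 3.6401548385620117)]
```

View pics/c16.png

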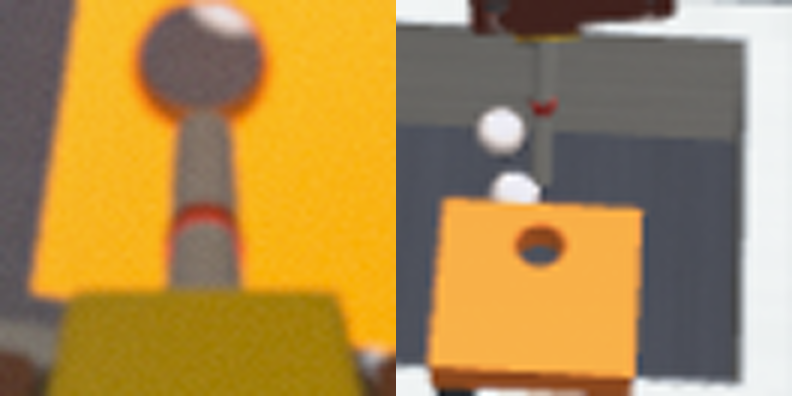

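```bash
python3 - <<'E'
from h import *
W=load('w15');S=load('s15');T=load('top0')
print('hole w',onz(W,(283.4,199.7),.135),'s',onz(S,(277.6,230.6),.135),'t',onz(T,(287.2,181.2),.135))
print(tri((W,(283.4,199.7)),(S,(277.6,230.6))),tri((W,(283.4,199.7)),(S,(277.6,230.6)),(T,(287.2,181.2))))
tz=.4748-.163-.007; print('ring z',tz-.075)
print('ring s',onz(S,(278.25,207.4),tz-.075)); print('tip s',onz(S,(278.1,220.4),tz-.125))
for z in(tz-.125,tz-.12):print('tip w',onz(W,(283.8,208.8),z))
print('ring w',onz(W,(284,228.),tz-.075), 'tri ring',tri((S,(278.25,207.4)),(W,(284,228.5))))
# predicted projections if rod vertical under TCP
for p in([.6378,-.0099,tz-.075],[.6378,-.0099,tz-.125]): print(proj(W,p),proj(S,p))
E
```

```text
hole w [ 0.63752786 -0.00858287  0.135     ] s [ 0.63688172 -0.00774973  0.135     ] t [ 0.63685297 -0.00891978  0.135     ]
(array([ 0.63763419, -0.00809202,  0.13629849]), [np.float64(0.00023633686490013577), np.float64(0.0002363368649000972)]) (array([ 0.63715469, -0.0084062 ,  0.13531423]), [np.float64(0.0003906135628002155), np.float64(0.0006201031158801819), np.float64(0.0006326987472146518)])
ring z 0.22979999999999995
ring s [ 0.63900319 -0.00754244  0.2298    ]
tip s [ 0.63894055 -0.0073194   0.1798    ]
tip w [ 0.63794677 -0.00659345  0.1798    ]
tip w [ 0.63797413 -0.00541532  0.1848    ]
ring w [ 0.63805999 -0.00779819  0.2298    ] tri ring (array([ 0.63827172, -0.00786609,  0.22924537]), [np.float64(0.0004756994456840946), np.float64(0.0004756994456841899)])
[[283.67736706 231.06489339]] [[277.13459885 207.08699709]]
[[283.70904025 212.85005986]] [[276.93506552 220.12439603]]
```

Emit:
{"fn": "move_arm", "kwargs": {"deltas": [[[-1.2, 0.9, 5, 0, 10], [0, 0, 10, 0, 10], [0, 0, 12, 0, 10], [0, 0, 8, 0, 10], [0, 0, 3, 0, 10], [0, 0, 0, 0, 10], [0, 0, 0, 0, 10]]]}}

```text
t: 22.1
tcp_pos: [0.6372, -0.009, 0.437]
orientation: [1.0, -0.01, 0.0, -0.0]
wrist_force: [0.7, 0.3, -1.0]
grip_width: 0.0236
```

```bash
python3 - <<'E'
from mask import *
st();cap('wrist','w17');cap('scene','s17')
z=lambda c,x,y,n:cv2.resize(c['color'][y:y+n,x:x+n],(396,396),interpolation=cv2.INTER_CUBIC)
cv2.imwrite('pics/c17.png',np.hstack([z(load('w17'),250,190,66),z(load('s17'),254,190,66)])[:,:,::-1])
E
```

```text
t 22.1 tcp [ 0.6372 -0.009   0.437 ] xang -1.15 zax [ 0.001  0.    -1.   ] F [ 0.66  0.33 -0.99] T [-0.076  0.102  0.002] w 0.0236
```

View pics/c17.png

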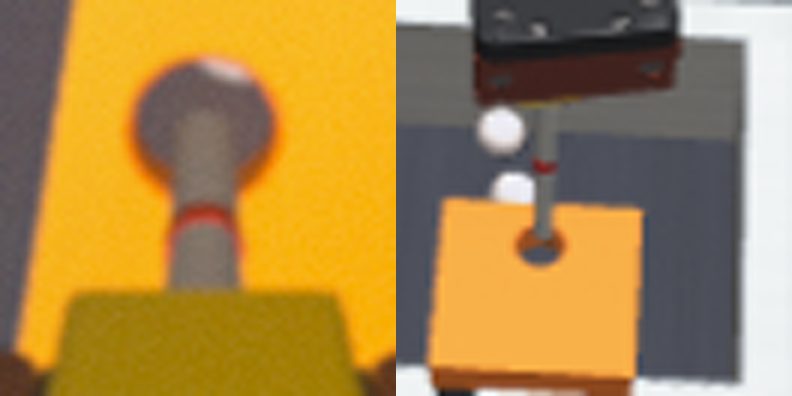

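```bash
python3 - <<'E'
from h import *
W=load('w17');S=load('s17')
f=lambda x,x0:(x+.5)/6-.5+x0
print('hole w',onz(W,(f(205,250),f(125,190)),.135),'s',onz(S,(f(540-396,254),f(246,190)),.135), 'c16 s')
rz=.437-.163-.007-.075;tz=rz-.05;print(rz,tz)
print('ring s',onz(S,(f(544.5-396,254),f(167,190)),rz),'tip s',onz(S,(f(543.5-396,254),f(238,190)),tz))
for x,y in((207,135),): print('tip w',onz(W,(f(x,250),f(y,190)),tz))
print(onz(W,(f(205.5,250),f(240,190)),rz))
# rod edges subpixel in scene rows
im=S['color'].astype(int)
for v in range(208,231,2): print(v,im[v,270:290].sum(1).tolist())
E
```

```text
hole w [ 0.63740291 -0.00865777  0.135     ] s [ 0.63682826 -0.00778278  0.135     ] c16 s
0.192 0.14200000000000002
ring s [ 0.63929473 -0.00696067  0.192     ] tip s [ 0.63793125 -0.0065972   0.142     ]
tip w [ 0.6376725  -0.00834464  0.142     ]
[ 0.63745811 -0.00796271  0.192     ]
208 [553, 628, 580, 414, 323, 308, 294, 272, 301, 324, 335, 311, 310, 312, 311, 313, 311, 310, 313, 311]
210 [715, 718, 719, 716, 663, 358, 290, 274, 305, 321, 322, 304, 307, 304, 304, 305, 305, 305, 305, 305]
212 [700, 708, 705, 695, 633, 397, 247, 267, 306, 316, 293, 244, 244, 247, 263, 260, 261, 261, 264, 266]
214 [497, 541, 541, 497, 402, 211, 251, 270, 308, 316, 292, 241, 244, 247, 244, 247, 245, 250, 250, 247]
216 [245, 229, 216, 249, 247, 249, 245, 252, 305, 310, 287, 245, 245, 244, 244, 245, 250, 250, 250, 251]
218 [248, 286, 350, 357, 359, 299, 245, 199, 187, 209, 242, 247, 246, 244, 247, 247, 245, 250, 250, 249]
220 [463, 687, 719, 720, 716, 715, 658, 319, 312, 312, 274, 247, 247, 241, 247, 247, 244, 247, 250, 251]
222 [540, 662, 698, 705, 708, 712, 665, 352, 314, 309, 271, 247, 247, 241, 245, 247, 244, 250, 250, 251]
224 [494, 493, 494, 494, 494, 494, 468, 327, 315, 338, 393, 451, 450, 451, 440, 398, 397, 398, 383, 346]
226 [495, 492, 494, 495, 493, 493, 467, 324, 315, 358, 449, 494, 495, 493, 494, 494, 493, 493, 494, 494]
228 [495, 495, 495, 492, 457, 345, 278, 289, 315, 328, 346, 434, 493, 496, 495, 495, 496, 496, 495, 495]
230 [495, 496, 492, 454, 304, 266, 259, 256, 237, 196, 227, 279, 429, 495, 494, 494, 496, 496, 495, 496]
```

Emit:
{"fn": "move_arm", "kwargs": {"deltas": [[[-0.4, 0.7, 0, 0, 10], [0, 0, 3, 0, 10], [0, 0, 8, 0, 10], [0, 0, 10, 0, 10], [0, 0, 10, 0, 10], [0, 0, 8, 0, 10], [0, 0, 5, 0, 10], [0, 0, 2, 0, 10], [0, 0, 0, 0, 10], [0, 0, 0, 0, 10]]]}}

```text
t: 23.45
tcp_pos: [0.6368, -0.0097, 0.391]
orientation: [1.0, -0.01, 0.0, -0.0]
wrist_force: [0.4, -1.2, -0.9]
grip_width: 0.0237
```

```bash
python3 - <<'E'
from mask import *
st();cap('wrist','w18');cap('scene','s18')
z=lambda c,x,y,n:cv2.resize(c['color'][y:y+n,x:x+n],(396,396),interpolation=cv2.INTER_CUBIC)
cv2.imwrite('pics/c18.png',np.hstack([z(load('w18'),250,190,66),z(load('s18'),254,190,66)])[:,:,::-1])
E
```

```text
t 23.45 tcp [ 0.6368 -0.0097  0.391 ] xang -1.15 zax [ 0.001  0.    -1.   ] F [ 0.43 -1.21 -0.91] T [-0.071  0.045  0.012] w 0.0237
```

View pics/c18.png

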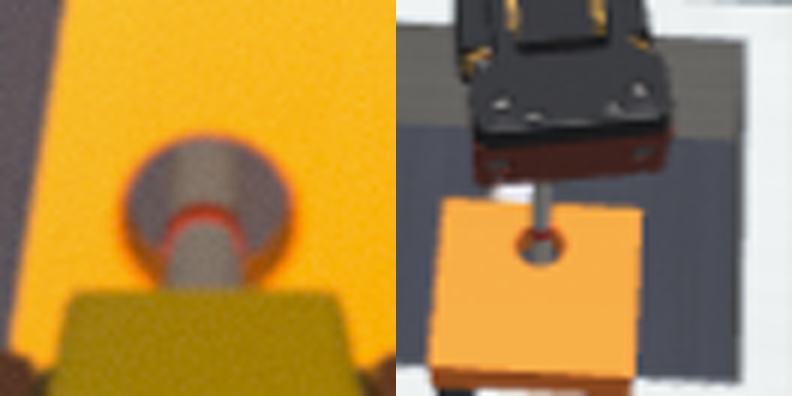

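```bash
python3 - <<'E'
from h import *
W=load('w18');S=load('s18')
f=lambda x,x0:(x+.5)/6-.5+x0
h=onz(W,(f(209,250),f(216,190)),.135);print('hole w',h)
for z in (.144,.146,.148): print('ring axis w',z,onz(W,(f(205,250),f(215,190)),z)-[0,.004,0])
# hole edges in wrist: project circle about h and print bounds in crop coords
a=np.linspace(0,2*np.pi,60)
for c in (h,np.array([.6372,-.0083,.135])):
  q=(proj(W,c+np.c_[.01*np.cos(a),.01*np.sin(a),0*a])-[250,190])*6+2.5;print(q.min(0),q.max(0))
im=S['color'].astype(int)
for v in range(221,236,1): print(v,im[v,270:290].sum(1).tolist())
for v in range(221,236,1): print(v,(im[v,274:284,0]-im[v,274:284,1]).tolist())
E
```

```text
hole w [ 0.63739319 -0.00903095  0.135     ]
ring axis w 0.144 [ 0.6369864  -0.01033869  0.144     ]
ring axis w 0.146 [ 0.63699752 -0.00976899  0.146     ]
ring axis w 0.148 [ 0.63700865 -0.00919929  0.148     ]
[121.93915364 131.46794624] [296.0801087  298.90663536]
[120.06516537 125.24821284] [294.33630885 292.93675543]
221 [428, 610, 703, 708, 712, 712, 643, 289, 311, 310, 253, 244, 243, 241, 241, 244, 244, 248, 247, 247]
222 [536, 658, 692, 701, 704, 685, 535, 289, 310, 312, 254, 245, 244, 243, 244, 247, 241, 247, 248, 247]
223 [486, 571, 620, 641, 667, 664, 495, 292, 313, 317, 277, 280, 280, 278, 276, 266, 262, 268, 267, 257]
224 [490, 490, 490, 490, 490, 476, 403, 295, 312, 350, 398, 448, 448, 448, 433, 394, 393, 394, 382, 344]
225 [491, 490, 490, 490, 490, 477, 405, 296, 314, 380, 454, 491, 490, 491, 490, 491, 491, 490, 490, 491]
226 [491, 491, 490, 491, 491, 475, 403, 296, 314, 384, 456, 492, 490, 492, 490, 490, 490, 490, 490, 490]
227 [490, 490, 490, 491, 489, 466, 382, 286, 311, 388, 449, 485, 491, 490, 491, 490, 490, 490, 490, 491]
228 [492, 491, 492, 489, 453, 330, 220, 
[... 743 characters left out ...]
, 493, 492, 492, 492, 494, 492, 492, 494, 492, 492, 492]
221 [1, 1, 1, 1, 0, 0, -2, -3, -3, -3]
222 [2, 1, 2, 1, 1, 1, -3, -3, -3, -3]
223 [15, 6, 11, 1, 3, 4, 10, 15, 15, 16]
224 [74, 77, 62, 1, 1, 21, 62, 74, 74, 74]
225 [74, 76, 61, 2, 2, 34, 77, 74, 74, 74]
226 [74, 77, 62, 2, 2, 38, 79, 73, 74, 73]
227 [75, 79, 66, 4, 3, 62, 101, 76, 74, 74]
228 [89, 89, 63, 38, 34, 63, 89, 92, 75, 73]
229 [102, 69, 58, 70, 73, 70, 69, 88, 88, 73]
230 [83, 68, 43, 20, 13, 18, 61, 74, 91, 73]
231 [76, 47, 22, 2, 1, 8, 37, 72, 90, 73]
232 [60, 5, -1, 1, 1, 1, 12, 68, 79, 73]
233 [77, 52, 15, 9, 9, 13, 49, 79, 73, 73]
234 [73, 75, 71, 58, 58, 69, 73, 73, 73, 73]
235 [73, 73, 73, 73, 73, 73, 73, 73, 73, 72]
```

```bash
python3 - <<'E'
from h import *
S=load('s18');W=load('w18')
for z in(.135,.140,.143,.146,.149): print(z,proj(S,[.6410,-.0085,z]),(proj(W,[.637,-.0045,z])[0]-[250,190])*6+2.5)
# top plate edge check & hole
print(proj(S,[.6372,-.0083,.135]))
S=load('s17')
im=S['color'].astype(int)
for v in range(214,224): print(v,(im[v,275:283,0]-im[v,275:283,1]).tolist())
for z in(.186,.189,.192,.195): print(z,proj(S,[.6416,-.0075,z]))
E
```

```text
0.135 [[277.52866358 232.03661273]] [204.78196632 177.94734191]
0.14 [[277.54949986 230.85839476]] [204.78514705 189.43085224]
0.143 [[277.56207407 230.14736752]] [204.78711776 196.54581214]
0.146 [[277.57470304 229.4332434 ]] [204.78913731 203.8370733 ]
0.149 [[277.58738715 228.71600213]] [204.79120753 211.31127078]
[[277.39210223 230.73309937]]
214 [-2, -2, 1, 2, 1, -1, -3, -3]
215 [-3, 0, 4, 1, 2, 0, -3, -3]
216 [-4, 18, 42, 8, 6, 3, -3, -4]
217 [-3, 15, 80, 81, 54, 43, -2, -3]
218 [-2, 7, 43, 69, 60, 28, -3, -3]
219 [0, 3, 1, 3, 2, 0, -3, -3]
220 [1, 0, 3, 2, 1, -1, -3, -3]
221 [1, 1, 5, 2, 1, -2, -3, -4]
222 [0, 0, 3, 2, 1, -2, -3, -3]
223 [7, 17, 5, 2, 2, 7, 15, 16]
0.186 [[278.21232883 219.76775358]]
0.189 [[278.22683009 219.00709569]]
0.192 [[278.24139671 218.24300944]]
0.195 [[278.25602914 217.47547159]]
```

Emit:
{"fn": "move_arm", "kwargs": {"deltas": [[[0.3, 0, 2, 0, 10], [0, 0, 4, 0, 10], [0, 0, 4, 0, 10], [0, 0, 2, 0, 10], [0, 0, 0, 0, 10], [0, 0, 0, 0, 10]]]}}

```text
t: 24.3
tcp_pos: [0.637, -0.0097, 0.3788]
orientation: [1.0, -0.01, 0.0, -0.0]
wrist_force: [0.4, -0.3, -0.5]
grip_width: 0.0238
```

```bash
python3 - <<'E'
from mask import *
st();cap('wrist','w19');cap('scene','s19')
z=lambda c,x,y,n:cv2.resize(c['color'][y:y+n,x:x+n],(396,396),interpolation=cv2.INTER_CUBIC)
cv2.imwrite('pics/c19.png',np.hstack([z(load('w19'),263,210,36),z(load('s19'),260,214,36)])[:,:,::-1])
S=load('s19');im=S['color'].astype(int)
for v in range(224,236): print(v,(im[v,272:284,0]-im[v,272:284,1]).tolist(),im[v,272:284].sum(1).tolist())
E
```

```text
t 24.3 tcp [ 0.637  -0.0097  0.3788] xang -1.15 zax [ 0.  0. -1.] F [ 0.45 -0.27 -0.46] T [0.024 0.04  0.027] w 0.0238
224 [62, 72, 72, 69, 50, 5, 2, 22, 64, 74, 74, 74] [296, 346, 346, 347, 323, 268, 314, 352, 398, 448, 448, 448]
225 [74, 74, 74, 77, 61, 1, 1, 33, 77, 74, 74, 74] [490, 491, 491, 475, 404, 294, 313, 378, 454, 490, 490, 490]
226 [74, 74, 74, 77, 63, 2, 1, 34, 77, 74, 74, 74] [491, 491, 491, 476, 402, 293, 315, 377, 451, 490, 490, 490]
227 [74, 74, 75, 80, 64, 1, 1, 36, 82, 76, 74, 74] [490, 490, 486, 464, 387, 294, 313, 373, 440, 485, 490, 490]
228 [73, 76, 88, 87, 41, 2, 2, 28, 88, 91, 75, 73] [491, 488, 451, 334, 261, 290, 314, 329, 325, 431, 488, 491]
229 [73, 83, 102, 70, 39, 1, 1, 21, 71, 87, 87, 74] [491, 471, 383, 258, 261, 291, 315, 315, 245, 343, 461, 490]
230 [75, 88, 84, 68, 39, 3, 4, 33, 86, 74, 90, 73] [489, 450, 299, 258, 258, 290, 312, 317, 245, 276, 425, 492]
231 [75, 88, 76, 50, 47, 38, 34, 49, 51, 72, 89, 73] [489, 450, 304, 247, 215, 225, 253, 232, 212, 284, 429, 492]
232 [73, 78, 60, 6, 17, 67, 67, 42, 12, 67, 79, 74] [492, 470, 371, 257, 221, 173, 190, 237, 253, 352, 477, 491]
233 [73, 73, 78, 52, 15, 15, 21, 13, 49, 79, 73, 73] [492, 492, 469, 356, 282, 300, 305, 334, 352, 451, 492, 492]
234 [73, 73, 73, 75, 72, 58, 58, 70, 73, 73, 72, 73] [492, 492, 492, 482, 440, 417, 426, 459, 492, 492, 493, 492]
235 [73, 73, 73, 73, 73, 73, 73, 73, 73, 73, 73, 73] [492, 492, 492, 492, 492, 492, 492, 492, 492, 492, 492, 492]
```

View pics/c19.png

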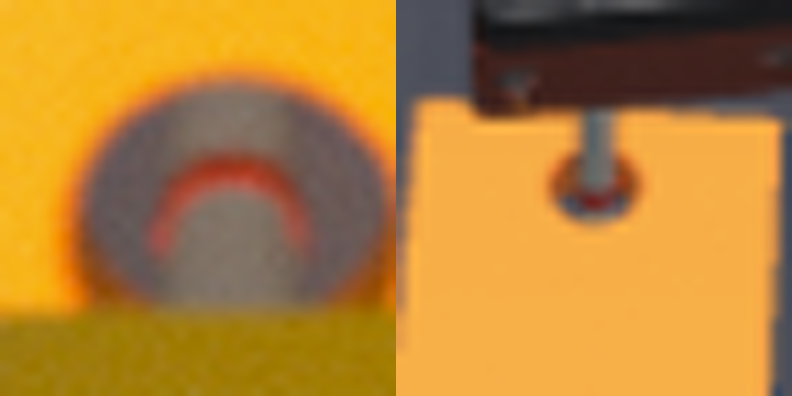

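```bash
python3 - <<'E'
from mask import *
cap('top','t20')
z=lambda c,x,y,n:cv2.resize(c['color'][y:y+n,x:x+n],(396,396),interpolation=cv2.INTER_CUBIC)
cv2.imwrite('pics/c20.png',np.hstack([z(load('s19'),138,178,44),z(load('t20'),356,212,44)])[:,:,::-1])
E
```

```text
(no output)
```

View pics/c20.png

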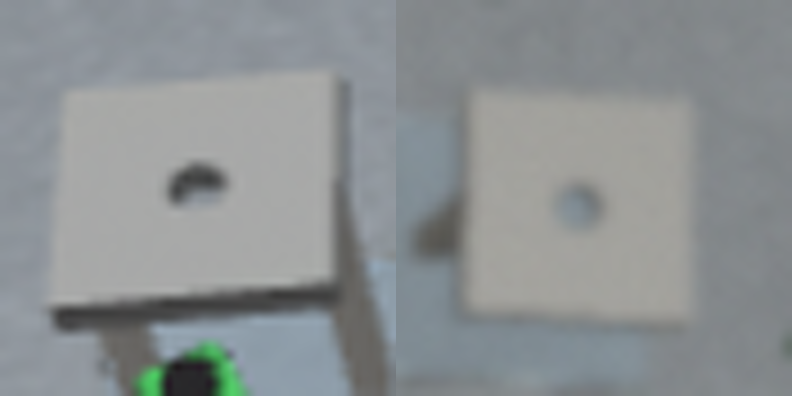

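```bash
python3 - <<'E'
from h import *
S=load('s19');T=load('t20');W=load('w12')
s=[(336,288),(54,310),(66,92),(336,70)];t=[(466,88),(690,97),(688,322),(466,315)]
P=[]
for a,b in zip(s,t):
    x,e=tri((S,((a[0]+.5)/9-.5+138,(a[1]+.5)/9-.5+178)),(T,((b[0]-396+.5)/9-.5+356,(b[1]+.5)/9-.5+212)));print(x.round(4),e[0].round(4));P.append(x)
print(np.mean(P,0))
# same way for orange plate corners with scene0/top0 (crop2)
s=[(250,161),(131,155),(124,260),(247,263)] # -x+y,-x-y,+x-y,+x+y
t=[(551,140),(650,160),(668,68),(572,45)]
P=[]
for a,b in zip(s,t):
    x,e=tri((load('scene0'),((a[0]+.5)/3.6-.5+225,(a[1]+.5)/3.6-.5+180)),(load('top0'),((b[0]-396+.5)/3.96-.5+235,(b[1]+.5)/3.96-.5+150)));print(x.round(4),e[0].round(4));P.append(x)
print(np.mean(P,0))
E
```

```text
[ 0.5207 -0.2569  0.1101] 0.0008
[ 0.5202 -0.3354  0.1127] 0.0013
[ 0.4397 -0.3344  0.1127] 0.0007
[ 0.4394 -0.2568  0.1103] 0.0009
[ 0.48001329 -0.29586147  0.11146384]
[0.623  0.0342 0.1337] 0.0006
[ 0.609  -0.0457  0.136 ] 0.0011
[ 0.6883 -0.059   0.1315] 0.0004
[0.7035 0.0197 0.1352] 0.0
[ 0.65594622 -0.01270902  0.13410424]
```

```bash
python3 - <<'E'
from h import *
S=load('s19')
for x in (.6272,.6372,.6472): print(proj(S,[x,-.0083,.135]))
a=np.linspace(0,2*np.pi,73); q=proj(S,np.array([.6372,-.0083,.135])+np.c_[.01*np.cos(a),.01*np.sin(a),0*a])
print(q.min(0),q.max(0))
for z in(.132,.133,.134,.135,.136,.137,.138): print(z,proj(S,[.6411,-.0083,z]))
E
```

```text
[[276.82023567 227.35246089]]
[[277.39210223 230.73309937]]
[[277.97029022 234.1511075 ]]
[273.24359585 227.3257852 ] [281.54137345 234.17855036]
0.132 [[277.6042174  232.76448245]]
0.133 [[277.60841817 232.53053973]]
0.134 [[277.61262499 232.29626028]]
0.135 [[277.61683786 232.06164338]]
0.136 [[277.62105681 231.8266883 ]]
0.137 [[277.62528184 231.5913943 ]]
0.138 [[277.62951297 231.35576066]]
```

Emit:
{"fn": "move_arm", "kwargs": {"deltas": [[[0.1, 0, 0, 0, 10], [0, 0, 0, 0, 10], [0, 0, 0, 0, 10], [0, 0, 0, 0, 10]]]}}

```text
t: 24.95
tcp_pos: [0.6371, -0.0097, 0.3786]
orientation: [1.0, -0.01, -0.0, -0.0]
wrist_force: [0.8, -0.9, -0.3]
grip_width: 0.0237
```

```bash
python3 - <<'E'
from h import *
s,M=st();print(np.abs(s['qvel']).max());cap('scene','s21')
E
```

```text
t 24.95 tcp [ 0.6371 -0.0097  0.3786] xang -1.15 zax [-0.  0. -1.] F [ 0.81 -0.94 -0.31] T [-0.081  0.036 -0.011] w 0.0237
0.001440646926753956
```

View pics/s21.png

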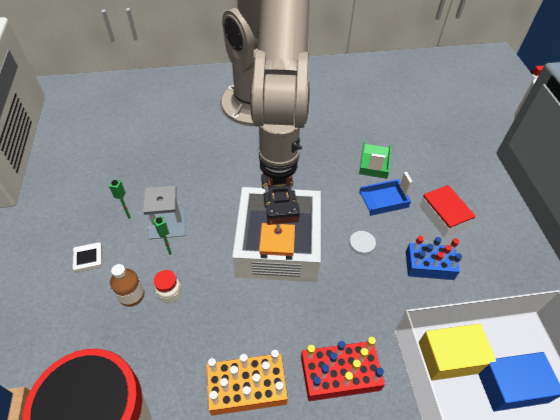

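View pics/t20.png

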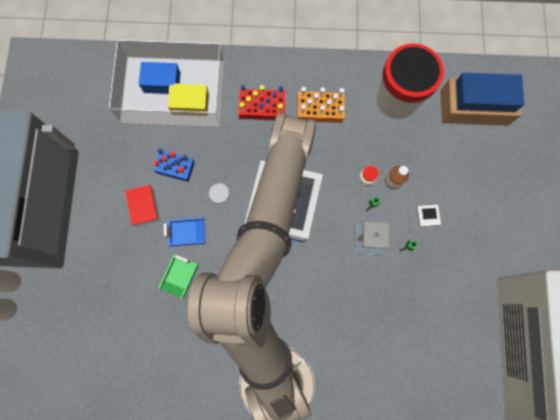

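The tray stands upright, empty and released at scene (385,197). The bystanders have not moved, the stand at (160,200) is empty, and the probe is held in the hole at (278,231). Handing in.

```bash
python3 -c "
from workcell import bot
print(bot.sign_off())"
```

```text
the job is handed in; nothing more can be done
None
```

The job is handed in at about 25 s of the 72 s allowed; `sign_off` gives no verdict.

- **Beads and tray:** I carried the tray level over the bath. There I eased the grip so it swung nose-down about the jaws to about 40°. After the pour, five beads were counted in the well from the top view, one of them seen through the guide hole and one only partly visible at the plate's edge. The empty tray was set down upright and let go, about 50 mm from where it started.
- **Probe:** I took the yellow-headed probe from the stand and lowered it through the guide hole. It is held still, with joint speeds under 0.0015 rad/s and no contact force above sensor noise (about 1 N). By the scene and wrist views it is centred to about 0.5 mm.
- **Bystanders and look-alikes:** they look unmoved in the last pictures.

**Disagreement in ring height:** the scene view, compared with the hole itself, puts the ring within about 0.5 mm of the plate top. The wrist view alone said about 1.8 mm high, and the count from the grasp height said about 1.3 mm low. I left it at the middle value.

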